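# View specimen pots on an indexing turntable

## Task

Zero the light meter first, turning its knob until the pointer stands on the red zero mark. Then stand the specimen pots on the rubber pads of the viewing turntable and, turning it by its hub knob from click to click, bring each pot centrally under the camera head in the order green, yellow, blue, red lid (a colour that is missing today is skipped), each time leaving the pot standing still there for a good second. When all have been viewed, stand every pot upright in the white tray, with the meter still on zero and the wash bottle, glass dish and slide box left where they are.

Things in the scene. Friction and masses are not known exactly. Their poses are not given: they have to be found in the camera images.
- zero_knob (a joint): the meter's knob angle: 0 when its pointer is on the red zero mark, growing counter-clockwise seen from above, range -1.6 to 1.6 rad; starts 0.5 to 1.3; it stays where it is left (light friction, about 0.03 N m)
- knob_grip (a point): grip point of the zero knob, on its vertical axis: a black bar 50 long x 16 wide, from 35 to 71 mm above the bench, this point at 60 mm. Its x axis lies along the bar and towards the pointer (pointer 42 mm long, just above the dial). It stands on a grey box 104 x 104 x 30 mm high with a white round dial of 100 mm; the red mark is at the dial's edge
- turntable (a joint): angle of the turntable, rad, growing counter-clockwise seen from above, starts at 0; it turns freely both ways (up to 9.5 rad) and a detent pulls it to rest at every multiple of 1.0472 rad (60 degrees), peak detent torque about 0.16 N m; let go within 20 degrees of a detent it settles there in about 1 s
- hub_grip (a point): grip point on the axis of the turntable's hub knob, 90 mm above the bench: a black hexagon 44 mm across flats, from 72 to 108 mm above the bench, turning with the table. Its flats face its x axis and every 60 degrees from it. Round it is an aluminium plate of 183 mm radius, top 40 mm above the bench
- pad0 (a point): centre of rubber pad 0 (66 mm across, flush) on the turntable's top, 40 mm above the bench and 120 mm from the hub axis; the pads turn with the table; pad 0 is under the camera head at the start
- pad1 (a point): pad 1, 60 degrees counter-clockwise from pad 0
- pad2 (a point): pad 2, 120 degrees counter-clockwise from pad 0
- pad3 (a point): pad 3, opposite pad 0; at the start it is nearest the robot
- pad4 (a point): pad 4, 240 degrees counter-clockwise from pad 0
- pad5 (a point): pad 5, 300 degrees counter-clockwise from pad 0
- lens (a point): bottom centre of the black camera head (44 mm across), 130 mm above the bench, fixed 120 mm from the hub axis; it points straight down at the pad position beneath. The head is carried by a white arm and a column standing 215 mm from the hub axis in the same direction, up to 290 mm high, so pots cannot be put down there from above
- green (a point): centre (half-way up) of the pot with the green lid: a clear pot with a weighted white foot, 56 mm high and 56 mm across, lid 57 mm across over its top 14 mm, 0.1 to 0.2 kg, steady (slides rather than tips when pushed); z axis up
- yellow (a point): centre of the pot with the yellow lid, same size
- blue (a point): centre of the pot with the blue lid, same size
- red (a point): centre of the pot with the red lid, same size
- tray_in (a point): centre of the inner floor of the white tray (5 mm above the bench); inside it is 250 mm along its x axis and 90 mm along y, walls 5 mm thick, rim 14 mm above the bench
- wash_bottle: white bottle with a red cap, 60 mm across, 150 mm high, origin under its centre; not part of the job
- dish: closed glass dish 92 mm across, 14 mm high, origin under its centre; not part of the job
- box_of_slides: blue slide box 85 x 60 x 30 mm, origin under its centre; not part of the job
Not all that is in view belongs to the job. Leave any grey or pink look-alike of the part that bears green alone.

How it is judged (in metres and radians):
On the way, in this order (a step that is already met when the one before it is completed fails the run):
1. the light meter's pointer is on zero and its knob let go (value of joint zero_knob between -0.08 and 0.08 rad and contact force between the fingers and zero_knob below 0.3 N), for 0.2 s.
2. the green pot stands upright on the turntable centrally under the camera head, still and not held (horizontal distance between green and lens below 0.018 m and angle between green's own z axis and vertical below 0.1 rad and height (world z) of green between 0.063 and 0.073 m and linear speed of pot_green below 0.02 m/s and contact force between the fingers and pot_green below 0.3 N), for 0.8 s.
3. the yellow pot stands upright on the turntable centrally under the camera head, still and not held (horizontal distance between yellow and lens below 0.018 m and angle between yellow's own z axis and vertical below 0.1 rad and height (world z) of yellow between 0.063 and 0.073 m and linear speed of pot_yellow below 0.02 m/s and contact force between the fingers and pot_yellow below 0.3 N), for 0.8 s.
4. the blue pot stands upright on the turntable centrally under the camera head, still and not held (horizontal distance between blue and lens below 0.018 m and angle between blue's own z axis and vertical below 0.1 rad and height (world z) of blue between 0.063 and 0.073 m and linear speed of pot_blue below 0.02 m/s and contact force between the fingers and pot_blue below 0.3 N), for 0.8 s.
5. the red pot stands upright on the turntable centrally under the camera head, still and not held (horizontal distance between red and lens below 0.018 m and angle between red's own z axis and vertical below 0.1 rad and height (world z) of red between 0.063 and 0.073 m and linear speed of pot_red below 0.02 m/s and contact force between the fingers and pot_red below 0.3 N), for 0.8 s.
At the end, for the whole second after the job is handed in: Every pot present stands upright (within 0.1 rad), at rest and let go on the floor of the white tray (centre within 110 mm along and 30 mm across of the tray's centre), and the zero knob is within 0.08 rad of zero. On the way each pot stood within 18 mm of the camera head's axis for 0.8 s, in order (value of joint zero_knob between -0.08 and 0.08 rad and x of green in the frame of tray_in between -0.11 and 0.11 m and y of green in the frame of tray_in between -0.03 and 0.03 m and height (world z) of each of green, yellow, blue, red below 0.038 m and angle between each of green, yellow, blue, red's own z axis and vertical below 0.1 rad and linear speed of each of pot_green, pot_yellow, pot_blue, pot_red below 0.02 m/s and x of yellow in the frame of tray_in between -0.11 and 0.11 m and y of yellow in the frame of tray_in between -0.03 and 0.03 m and x of blue in the frame of tray_in between -0.11 and 0.11 m and y of blue in the frame of tray_in between -0.03 and 0.03 m and x of red in the frame of tray_in between -0.11 and 0.11 m and y of red in the frame of tray_in between -0.03 and 0.03 m); the robot touches nothing.
It fails at once if the wash bottle is moved more than 30 mm (distance of wash_bottle from where it was at the start of the episode above 0.03 m).
It fails at once if the glass dish is moved more than 30 mm (distance of dish from where it was at the start of the episode above 0.03 m).
It fails at once if the slide box is moved more than 30 mm (distance of box_of_slides from where it was at the start of the episode above 0.03 m).
Of pot_green, pot_yellow, pot_blue, pot_red only 2 to 3 are there at a start; the rules pass over those that are not, and their reading is None.
At some moment in a run one of pot_green, pot_yellow, pot_blue, pot_red may be knocked a few centimetres aside while the robot is not near it.
It also fails if it takes over 210 s, if anything falls off the work surface, if the arm or the gripper's body presses on something with over 40 N, if the wrist force passes 120 N, or if a joint passes its speed limit or range.

## Robot

A 6-joint arm with a two-finger parallel gripper is mounted at the origin on the work surface. World frame = base frame: x ahead of the robot, y to its left, z up, the work surface at z = 0. Lengths are in mm, angles in rad, forces in N, time in s.
With the tool pointing down it reaches from about 275 to 1000 mm from the base axis. Payload 8.4 kg.
Tool frame: the origin (TCP) lies at the very end of the fingers, on their centre line; the grasp point (between the pads) lies 19 mm behind it; z points along the fingers, x is the direction in which the jaws open and shut, and the axes are right-handed (so a half turn about z gives the same grasp; the last joint's range is limited). The gripper opens to 85 mm and grips with 20 to 120 N. Pads are 22 mm wide; open, the fingers measure 114 mm over their backs; the gripper's body (76 mm by 85 mm) begins 54 mm behind the grasp point. The pads swing forward as they close: fully open they stand 13 mm farther back than shut.
Start: joints at [1.322, 0.353, 1.633, -0, 1.155, -0.002], TCP at [152.687, 606.065, 231.281] pointing down, gripper open.
Joint ranges: [-2.63, 2.63], [-0.92, 2.1], [0.06, 2.66], [-1.3, 4.44], [0, 2.69], [-3.02, 3.02]. Speed limits (rad/s): [2.22, 2.22, 2.79, 3.14, 3.14, 3.14].

## Interface

Orientations are given as [roll, pitch, yaw] about the fixed x, y, z axes, in that order (R = Rz(yaw) Ry(pitch) Rx(roll)).
In Python, from rig import r gives the robot as it stands. The module is installed in compiled form; this text tells all that it offers.
- The arm moves only by the tool apply_moves, never from a script. Its argument "targets" is a list that holds one entry, the list of rows, each a list of 7 numbers: the gripper's target within -1 to 1 (fully open at 1, half-way at 0, shut at -1), then the shift along the tool's x, y, z in cm, then the turn, a rotation vector about the tool's x, y, z in degrees. A call has 1 to 8 rows; each row is the pose to reach, as a shift and turn from the pose measured when the call began, along the tool's axes at that moment; what a row does not reach only later rows make up. A row lasts 1/10 s, in which the tool goes at most 50 mm and 8.59 degrees, less where a joint would pass 70% of its speed; a pose out of reach is approached as far as the arm can. A call with a gripper value outside its range is refused whole. The fingers move at their own pace and stop on an object; "newtons" is the grip in N (left out, the last holds). Time passes only in rows, so rows that repeat a pose let the fingers close. It gives the time, the measured TCP pose, the force and the opening at its end, in the units of the state.
- r.sense(): the state, without advancing time (a new reading comes with each control period).
- r.grab_frame(name): name is "side" or "top" or "wrist"; returns a dict with "pixels" (384x512x3 uint8, red, green, blue), "fov_y" (degrees; the focal length in pixels is half the picture's height over the tangent of half this angle, whatever the lens; pixels are square), "cx", "cy" (the principal point, pixels), "R" (3x3) and "t" (3): a world point X has camera coordinates R X + t; the wrist camera has in their place "mount" (4x4, takes a point from camera to tool coordinates, whose origin is the TCP and whose axes are the tool frame's). Camera axes: x right, y down, z forward; pixel columns grow to the right and rows downward; lengths in mm; the calibration is good to about 2 mm. The wrist camera is an equidistant fisheye: a pixel r from the principal point sees the ray r / f radians off the axis. A picture is of the moment at which its call begins: read the wrist's pose just before it. There is no depth.
- r.sign_off(): hands the job in, once; it reports no verdict.
The state is a dict: "clock": time; "qpos": joint angles; "qvel": joint speeds; "joint_efforts": joint torques, N m; "eef_pos": TCP position; "tcp_rot": TCP orientation; "contact_force": force on the tool from outside, world axes, zero at the start; "wrist_torque": the same for the moment, N m; "opening": opening from 0.0 (shut) to 1.0 (fully open).
Only numpy, scipy, OpenCV 4.12 (cv2) and the standard library are available. Lean on these libraries where they do the work, as an engineer would, in place of code of your own. Each camera call takes 0.05 s, during which the arm holds its last target. There are 200 camera calls.

## Working session

There is one attempt and no reset: what is moved stays moved. The work goes in short steps, Python scripts to look and compute and a tool call to move; the robot and the scene stay as the last step left them, time stands still between calls to the robot, and variables do not carry over. Pictures are saved under pics/ and viewed, about 12 in all and at most 16, crops included, and the job is handed in when it is done.

Besides the shell and the picture viewer there is one more tool, called after "Request:" by a JSON object that holds its "op" and its "data". apply_moves: Moves the arm, as the interface text tells. Its arguments: {"type":"object","properties":{"targets":{"type":"array"},"newtons":{"type":"number"}},"required":["targets"]}

```bash
mkdir -p pics; cat > h.py <<'E'
import numpy as np, cv2
from rig import r
def grab(n):
    s=r.sense(); f=r.grab_frame(n); f['s']=s; return f
def save(f,name,crop=None,sc=1):
    im=f['pixels'][:,:,::-1]
    if crop: x0,y0,x1,y1=crop; im=im[y0:y1,x0:x1]
    cv2.imwrite('pics/'+name,cv2.resize(im,None,fx=sc,fy=sc,interpolation=cv2.INTER_CUBIC))
def foc(f): return f['pixels'].shape[0]/2/np.tan(np.radians(f['fov_y'])/2)
def ray(f,u,v):
    F=foc(f); d=np.array([(u-f['cx'])/F,(v-f['cy'])/F,1.])
    if 'R' in f and f['R'] is not None:
        R=np.array(f['R']);t=np.array(f['t']); return -R.T@t, R.T@d
    p=d[:2]; th=np.hypot(*p); d=np.array([*(p/max(th,1e-9)*np.sin(th)),np.cos(th)])
    M=np.array(f['mount']); from scipy.spatial.transform import Rotation as Ro
    Rt=Ro.from_euler('xyz',f['s']['tcp_rot']).as_matrix()
    return Rt@M[:3,3]+np.array(f['s']['eef_pos']), Rt@M[:3,:3]@d
def onz(f,u,v,z):
    o,d=ray(f,u,v); return o+d*(z-o[2])/d[2]
E
python3 - <<'E'
from h import *
for n in('top','side'):
    f=grab(n); save(f,n+'0.png',sc=1.5); print(n,f['fov_y'],f['cx'],f['cy'],ray(f,256,192), f.keys())
print(r.sense())
E
```

```text
top 57.34595198040475 248.29341340608428 189.27642219428296 (array([ 326.26836576,   11.81663013, 1121.34686695]), array([ 0.20815981, -0.03759927, -0.97764912])) dict_keys(['pixels', 'fov_y', 'cx', 'cy', 'R', 't', 's'])
side 45.121260899969585 262.13501426767607 190.39682355686372 (array([ 411.73007752, -773.19478462, 1085.60120488]), array([ 0.08351036,  0.60339385, -0.79317724])) dict_keys(['pixels', 'fov_y', 'cx', 'cy', 'R', 't', 's'])
{'clock': 0.1, 'qpos': array([ 1.32160639e+00,  3.53573844e-01,  1.63404778e+00, -9.30655846e-06,
        1.15522952e+00, -2.38829445e-03]), 'qvel': array([ 9.53285551e-04, -5.67188396e-05, -9.17743713e-04, -8.08765908e-04,
        1.21707023e-03,  4.63338591e-04]), 'joint_efforts': array([ 6.85634359e-05, -6.06360340e+01, -3.42822111e+01, -2.02310180e-04,
        3.89945475e-03, -1.70930619e-06]), 'eef_pos': array([152.57951889, 605.64597251, 230.64504406]), 'tcp_rot': array([3.14158715e+00, 1.25850699e-03, 1.32399844e+00]), 'contact_force': array([ 0.48095605, -0.04244701,  0.24891834]), 'wrist_torque': array([-0.00897351,  0.00920304, -0.04247183]), 'opening': 0.999617356142404}
```

View pics/top0.png

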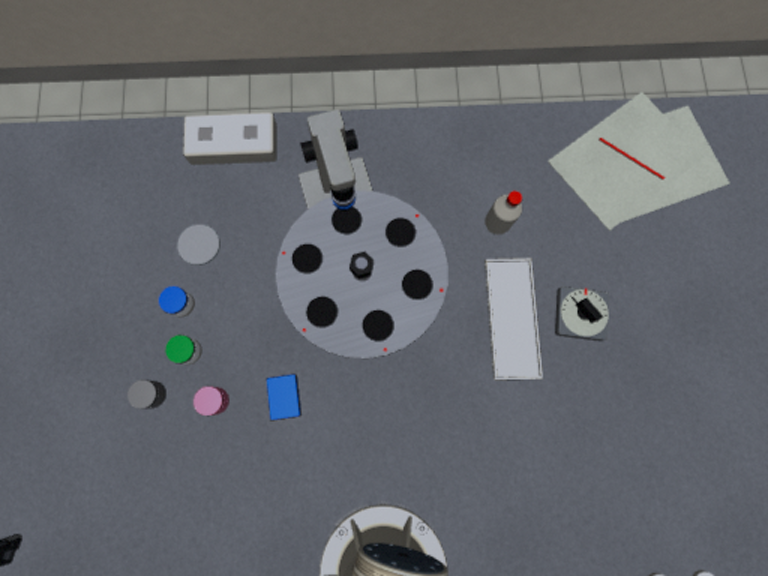

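View pics/side0.png

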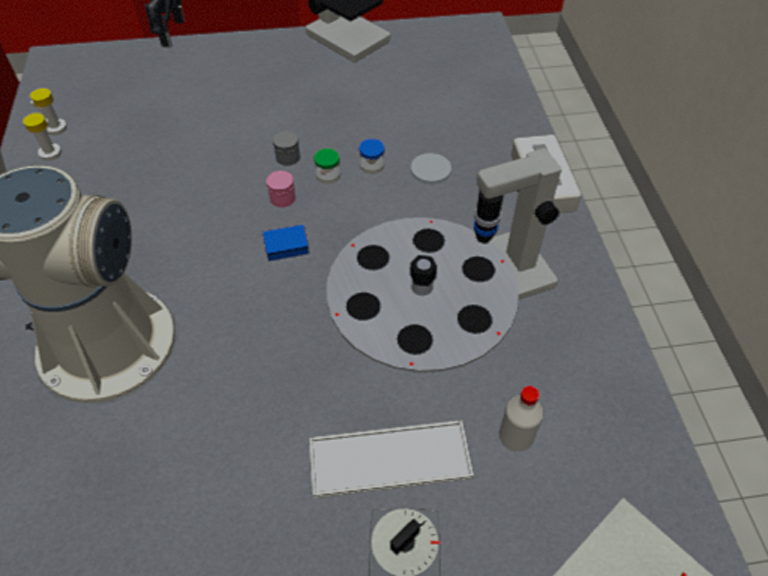

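The top view shows lids at: green (181,349), blue (173,300), grey look-alike (142,394), pink look-alike (209,401). No yellow or red pot is present; the red at (514,198) is the wash-bottle cap and the thin yellow-topped posts lie off to the side. The blue slide box is at (284,397). The meter is at (585,313) with its pointer toward the upper left, the tray at (514,318), and the hub at (361,264). Next I measure.

```bash
python3 - <<'E'
from h import *
f=grab('top'); im=f['pixels']; hsv=cv2.cvtColor(im,cv2.COLOR_RGB2HSV)
def blobs(m,z,name,amin=8):
    n,l,st,c=cv2.connectedComponentsWithStats(m.astype(np.uint8))
    for i in range(1,n):
        if st[i,4]>=amin: print(name,c[i].round(1),st[i,4],onz(f,*c[i],z).round(1))
H,S,V=[hsv[...,i].astype(int) for i in range(3)]
blobs((H>50)&(H<75)&(S>150),56,'green'); blobs((H>100)&(H<125)&(S>170)&(V>100),56,'blue')
blobs(((H<6)|(H>174))&(S>150)&(V>100),30,'red',3)
blobs((H>20)&(H<35)&(S>150),56,'yellow')
blobs((V<30),40,'dark',60)
m=((V>165)&(S<45)).astype(np.uint8); blobs(m>0,14,'white',150)
m2=m.copy(); 
n,l,st,c=cv2.connectedComponentsWithStats(m)
for i in range(1,n):
    if st[i,4]>1000 and 310<c[i][0]<370:
        rect=cv2.minAreaRect(np.argwhere(l==i)[:,::-1].astype(np.float32)); print(rect)
        for p in cv2.boxPoints(rect): print('tray corner',onz(f,*p,10).round(1))
save(f,'meter.png',(365,180,420,240),8)
save(f,'left.png',(75,150,215,295),4)
E
```

```text
green [119.4 232.3] 268 [447.6 389.3  56. ]
blue [114.6 199.3] 255 [549.8 407.4  56. ]
blue [188.3 264.5] 542 [342.8 182.6  56. ]
red [420.9 105.2] 77 [ 832.7 -601.5   30. ]
red [343.  131.3] 62 [ 751.  -328.6   30. ]
red [277.3 143.3] 3 [ 718.6 -108.5   30. ]
red [390. 194.] 3 [ 532.8 -456.    30. ]
red [202.3 219.3] 3 [479.  141.8  30. ]
dark [228.3 129.2] 85 [771.1  50.1  40. ]
dark [230.6 146.4] 242 [711.1  44.8  40. ]
dark [266.4 154.2] 257 [679.7 -69.8  40. ]
dark [204.2 171.7] 271 [630. 132.  40.]
dark [277.5 189. ] 280 [563.  -98.1  40. ]
dark [214.1 207.2] 293 [514.1 103.4  40. ]
dark [391.4 207.1] 133 [ 489.2 -450.6   40. ]
dark [251.4 216.4] 296 [479.9 -11.6  40. ]
dark [  5.  365.8] 134 [ 86.9 704.8  40. ]
dark [268.1 369.6] 307 [ 41.1 -37.7  40. ]
white [427.8 109.8] 4744 [ 822.1 -631.5   14. ]
white [151.6  88.7] 1274 [941.6 309.8  14. ]
white [341.3 213.5] 2187 [ 479.6 -298.9   14. ]
white [385.2 213.3] 275 [ 473.9 -439.    14. ]
white [251.3 356.1] 1062 [72.7  8.  14. ]
((342.067626953125, 213.37939453125), (79.15078735351562, 29.988330841064453), 85.60128784179688)
tray corner [ 609.5 -256.7   10. ]
tray corner [ 612.8 -355.7   10. ]
tray corner [ 357.6 -346.1   10. ]
tray corner [ 354.9 -251.9   10. ]
```

View pics/meter.png

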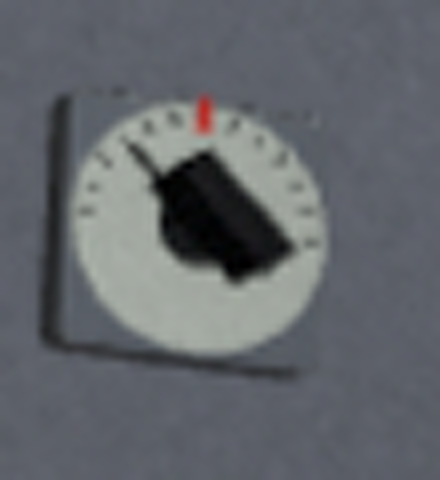

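View pics/left.png

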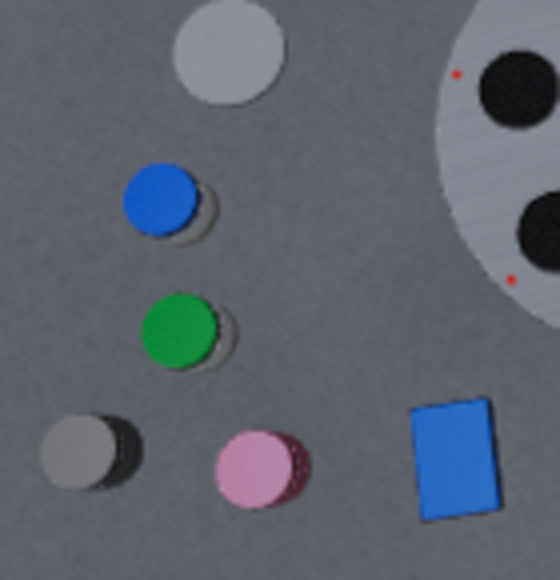

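Crops: green lid at (119.4,232.3), blue lid at (114.6,199.3), with the pink and grey look-alikes clearly separate. The meter pointer stands about 45° counter-clockwise of the red mark, so only green and blue are here today. I'll plan waypoints to the meter.

```bash
cat >> h.py <<'E'
from scipy.spatial.transform import Rotation as Ro
def plan(*wps):
    """wps: (x,y,z,yaw_deg); prints per-leg shift cm and turn deg in tool axes of the previous pose"""
    s=r.sense(); p=np.array(s['eef_pos']); R=Ro.from_euler('xyz',s['tcp_rot'])
    print('now',p.round(1),np.degrees(s['tcp_rot']).round(2))
    for w in wps:
        q=np.array(w[:3],float); Q=Ro.from_euler('xyz',[np.pi,0,np.radians(w[3])])
        d=R.inv().apply(q-p)/10; t=np.degrees((R.inv()*Q).as_rotvec())
        print(w,'shift',d.round(2),'turn',t.round(1),'rows>=',np.ceil(max(np.linalg.norm(d)/5,np.linalg.norm(t)/8.59))); p,R=q,Q
E
python3 - <<'E'
from h import *
f=grab('top')
c=onz(f,390,208.4,33);m=onz(f,390.6,194.4,33);t=onz(f,381.25,197.9,36);print(c,m,t, np.degrees(np.arctan2(*(m-c)[[1,0]])),np.degrees(np.arctan2(*(t-c)[[1,0]])))
print(np.array(grab('wrist')['mount']).round(3))
plan((300,400,240,50),(400,100,240,0),(450,-200,240,0),(480,-440,230,0))
E
```

```text
[ 486.22448214 -448.47180658   33.        ] [ 530.87964432 -456.42189415   33.        ] [ 520.42989136 -424.0461924    36.        ] -10.094766396317922 35.53011156674862
[[ 1.00000e+00 -0.00000e+00  1.00000e-03  3.62000e-01]
 [-0.00000e+00  9.64000e-01  2.64000e-01 -6.81340e+01]
 [-1.00000e-03 -2.64000e-01  9.64000e-01 -1.43705e+02]
 [ 0.00000e+00  0.00000e+00  0.00000e+00  1.00000e+00]]
now [152.6 605.9 230.9] [1.800e+02 4.000e-02 7.586e+01]
(300, 400, 240, 50) shift [-16.36  19.32  -0.9 ] turn [ 0.   0.  25.9] rows>= 6.0
(400, 100, 240, 0) shift [-16.55  26.94   0.  ] turn [ 0. -0. 50.] rows>= 7.0
(450, -200, 240, 0) shift [ 5. 30.  0.] turn [0. 0. 0.] rows>= 7.0
(480, -440, 230, 0) shift [ 3. 24.  1.] turn [0. 0. 0.] rows>= 5.0
```

Request:
{"op": "apply_moves", "data": {"targets": [[[1,-16.4,19.3,-0.9,0,0,25.9],[1,-16.4,19.3,-0.9,0,0,25.9],[1,-16.4,19.3,-0.9,0,0,25.9],[1,-16.4,19.3,-0.9,0,0,25.9],[1,-16.4,19.3,-0.9,0,0,25.9],[1,-16.4,19.3,-0.9,0,0,25.9],[1,-16.4,19.3,-0.9,0,0,25.9],[1,-16.4,19.3,-0.9,0,0,25.9]]]}}

```text
clock: 1.05
eef_pos: [299.5, 400.4, 240.1]
tcp_rot: [-3.141, 0.0, 0.872]
contact_force: [-0.4, -0.2, 0.2]
opening: 1.002
```

Request:
{"op": "apply_moves", "data": {"targets": [[[1,-16.6,26.9,0,0,0,50],[1,-16.6,26.9,0,0,0,50],[1,-16.6,26.9,0,0,0,50],[1,-16.6,26.9,0,0,0,50],[1,-16.6,26.9,0,0,0,50],[1,-16.6,26.9,0,0,0,50],[1,-16.6,26.9,0,0,0,50],[1,-16.6,26.9,0,0,0,50]]]}}

```text
clock: 1.85
eef_pos: [399.4, 99.6, 240.2]
tcp_rot: [3.142, -0.0, -0.002]
contact_force: [0.3, -0.7, 0.6]
opening: 1.001
```

Request:
{"op": "apply_moves", "data": {"targets": [[[1,5,30,0,0,0,0],[1,5,30,0,0,0,0],[1,5,30,0,0,0,0],[1,5,30,0,0,0,0],[1,5,30,0,0,0,0],[1,5,30,0,0,0,0],[1,5,30,0,0,0,0],[1,5,30,0,0,0,0]]]}}

```text
clock: 2.65
eef_pos: [449.5, -199.9, 239.7]
tcp_rot: [-3.141, 0.001, -0.003]
contact_force: [-0.1, -0.1, -0.0]
opening: 0.999
```

Request:
{"op": "apply_moves", "data": {"targets": [[[1,3,24,1,0,0,0],[1,3,24,1,0,0,0],[1,3,24,1,0,0,0],[1,3,24,1,0,0,0],[1,3,24,1,0,0,0],[1,3,24,1,0,0,0],[1,3,24,1,0,0,0],[1,3,24,1,0,0,0]]]}}

```text
clock: 3.45
eef_pos: [479.7, -437.3, 229.2]
tcp_rot: [-3.139, 0.001, -0.0]
contact_force: [-0.4, 0.3, -0.2]
opening: 0.999
```

```bash
python3 - <<'E'
from h import *
f=grab('wrist'); save(f,'w1.png',sc=1.5); s=f['s']; print(s['clock'],s['eef_pos'],np.degrees(s['tcp_rot']))
E
```

```text
3.45 [ 479.69959971 -437.25181304  229.21663741] [-1.79873198e+02  6.93858559e-02 -1.22680935e-02]
```

View pics/w1.png

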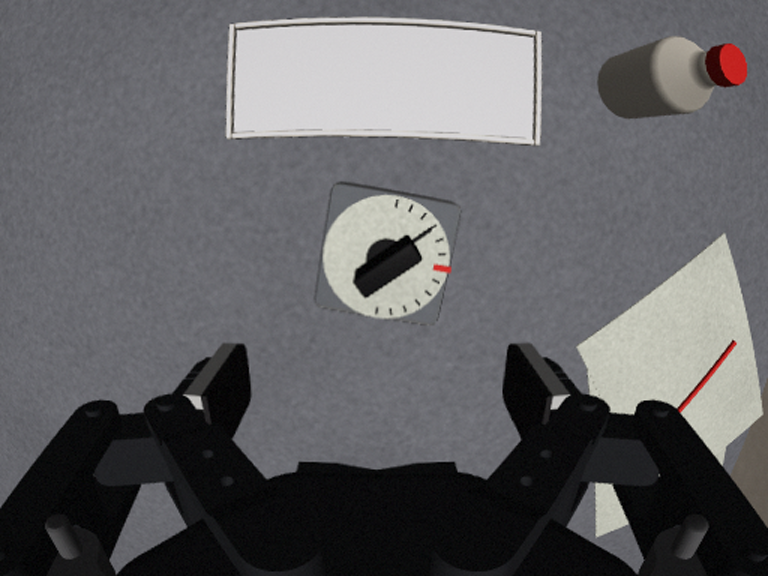

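The wrist view shows the dial at about (388,257), its red mark at (441,268), the pointer tip at (434,228) and the bar running along it.

```bash
python3 - <<'E'
from h import *
f=grab('wrist'); im=f['pixels']; hsv=cv2.cvtColor(im,cv2.COLOR_RGB2HSV).astype(int)
m=np.zeros(im.shape[:2],np.uint8); m[120:220,205:310]=1
w=((hsv[...,2]>150)&(hsv[...,1]<60)&(m>0)).astype(np.uint8)
n,l,st,c=cv2.connectedComponentsWithStats(w); i=1+st[1:,4].argmax()
h=cv2.convexHull(np.argwhere(l==i)[:,::-1].astype(np.int32))
(e,ax,a)=cv2.fitEllipse(h); print(e,ax)
c0=onz(f,*e,33); 
rm=((hsv[...,0]<6)|(hsv[...,0]>174))&(hsv[...,1]>150)&(m>0); v,u=np.nonzero(rm)
M=onz(f,u.mean(),v.mean(),33); T=onz(f,434/1.5,228/1.5,36)
A=lambda d:np.degrees(np.arctan2(d[1],d[0]))
print(c0,M,T,A(M-c0),A(T-c0))
b=((hsv[...,2]<45)&(m>0)).astype(np.uint8);v,u=np.nonzero(b[:,:]);
P=np.array([onz(f,x,y,60)[:2] for x,y in zip(u,v)]); print(P.mean(0)); 
for q in [(355,275),(410,237),(421,260),(365,297)]: print(onz(f,q[0]/1.5,q[1]/1.5,71))
x,y=c0[:2]; plan((x,y,130,-54),(x,y,46,-54))
E
```

```text
(257.0469055175781, 170.33609008789062) (82.10802459716797, 84.25335693359375)
[ 485.70061819 -444.89167578   33.        ] [ 526.87623359 -453.46904628   33.        ] [ 522.77698765 -422.46977009   36.        ] -11.767111731926615 31.163418659412486
[ 485.52393622 -443.87049399]
[ 463.5388528  -450.54363437   71.        ]
[ 501.69915033 -423.44532481   71.        ]
[ 509.67976591 -439.69456309   71.        ]
[ 470.45213991 -466.74190072   71.        ]
now [ 479.5 -437.8  229.7] [-1.7992e+02  4.0000e-02 -2.0000e-02]
(np.float64(485.7006181892387), np.float64(-444.8916757845897), 130, -54) shift [0.62 0.72 9.97] turn [-0.1  0.1 54. ] rows>= 7.0
(np.float64(485.7006181892387), np.float64(-444.8916757845897), 46, -54) shift [-0.  -0.   8.4] turn [0. 0. 0.] rows>= 2.0
```

Request:
{"op": "apply_moves", "data": {"targets": [[[1,0.6,0.7,10,0,0,55.5],[1,0.6,0.7,10,0,0,55.5],[1,0.6,0.7,10,0,0,55.5],[1,0.6,0.7,10,0,0,55.5],[1,0.6,0.7,10,0,0,55.5],[1,0.6,0.7,10,0,0,55.5],[1,0.6,0.7,10,0,0,55.5],[1,0.6,0.7,10,0,0,55.5]]]}}

```text
clock: 4.35
eef_pos: [485.8, -443.6, 130.1]
tcp_rot: [-3.141, 0.001, -0.969]
contact_force: [0.5, -0.7, -0.2]
opening: 1.0
```

Request:
{"op": "apply_moves", "data": {"targets": [[[1,0,0,3,0,0,0],[1,0,0,6,0,0,0],[1,0,0,8.2,0,0,0],[1,0,0,8.2,0,0,0],[1,0,0,8.2,0,0,0]]]}}

```text
clock: 4.85
eef_pos: [486.1, -443.0, 48.6]
tcp_rot: [-3.141, 0.002, -0.967]
contact_force: [0.2, -1.2, -0.3]
opening: 1.001
```

Request:
{"op": "apply_moves", "data": {"targets": [[[-1,0,0,0,0,0,0],[-1,0,0,0,0,0,0],[-1,0,0,0,0,0,0],[-1,0,0,0,0,0,0],[-1,0,0,0,0,0,0],[-1,0,0,0,0,0,0],[-1,0,0,0,0,0,0],[-1,0,0,0,0,0,0]]], "newtons": 30}}

```text
clock: 5.65
eef_pos: [488.4, -446.3, 49.9]
tcp_rot: [-3.14, -0.006, -0.967]
contact_force: [6.1, -9.7, -3.8]
opening: 0.179
```

```bash
python3 - <<'E'
from h import *
plan((485.7,-445,48,-101.5))
print(r.sense())
E
```

```text
now [ 488.4 -446.3   49.9] [-179.93   -0.37  -55.39]
(485.7, -445, 48, -101.5) shift [-0.26  0.15  0.18] turn [-0.2 -0.3 46.1] rows>= 6.0
{'clock': 5.65, 'qpos': array([-7.42506694e-01,  6.07313566e-01,  1.67764642e+00, -2.59546110e-04,
        8.50086282e-01,  2.24359581e-01]), 'qvel': array([-1.27146045e-03,  1.76236452e-04,  1.29426927e-03,  5.21219483e-05,
       -2.17813620e-04,  5.79000767e-05]), 'joint_efforts': array([ 2.45998129e+00, -7.00850415e+01, -2.04294688e+01,  9.19249579e-01,
        3.40225518e+00,  5.10774460e-02]), 'eef_pos': array([ 488.44521076, -446.29936269,   49.85756312]), 'tcp_rot': array([-3.1403274 , -0.00642593, -0.9666997 ]), 'contact_force': array([ 6.12110899, -9.67458625, -3.75873595]), 'wrist_torque': array([-1.45240687, -0.78668853,  0.0663609 ]), 'opening': 0.17853090197541485}
```

Request:
{"op": "apply_moves", "data": {"targets": [[[-1,0,0,0,0,0,8],[-1,0,0,0,0,0,16],[-1,0,0,0,0,0,24],[-1,0,0,0,0,0,32],[-1,0,0,0,0,0,40],[-1,0,0,0,0,0,46],[-1,0,0,0,0,0,46],[-1,0,0,0,0,0,46]]]}}

```text
clock: 6.45
eef_pos: [488.9, -447.8, 49.9]
tcp_rot: [-3.134, -0.006, -1.77]
contact_force: [2.2, -7.3, -5.5]
opening: 0.178
```

Request:
{"op": "apply_moves", "data": {"targets": [[[1,0,0,0,0,0,0],[1,0,0,0,0,0,0],[1,0,0,0,0,0,0],[1,0,0,0,0,0,0],[1,0,0,0,0,0,0],[1,0,0,0,0,0,0]]]}}

```text
clock: 7.05
eef_pos: [488.9, -447.7, 49.9]
tcp_rot: [-3.134, -0.006, -1.77]
contact_force: [-0.6, 0.1, 0.1]
opening: 1.006
```

Request:
{"op": "apply_moves", "data": {"targets": [[[1,0,0,-5,0,0,0],[1,0,0,-10,0,0,0],[1,0,0,-15,0,0,0],[1,0,0,-18,0,0,0],[1,0,0,-18,0,0,0]]]}}

```text
clock: 7.55
eef_pos: [489.9, -448.3, 235.8]
tcp_rot: [-3.127, -0.01, -1.77]
contact_force: [0.4, -0.2, -0.5]
opening: 0.999
```

```bash
python3 - <<'E'
from h import *
f=grab('wrist'); save(f,'w2.png',(156,60,356,210),4); s=f['s']; print(s['clock'],s['eef_pos'],np.degrees(s['tcp_rot']))
plan((488,-446,230,-60))
E
```

```text
7.55 [ 489.87867478 -448.29441591  235.84265709] [-179.14110209   -0.58652299 -101.39774586]
now [ 488.9 -447.3  232.8] [-179.34   -0.47 -101.39]
(488, -446, 230, -60) shift [-0.12  0.12  0.28] turn [ -0.5  -0.7 -41.4] rows>= 5.0
```

View pics/w2.png

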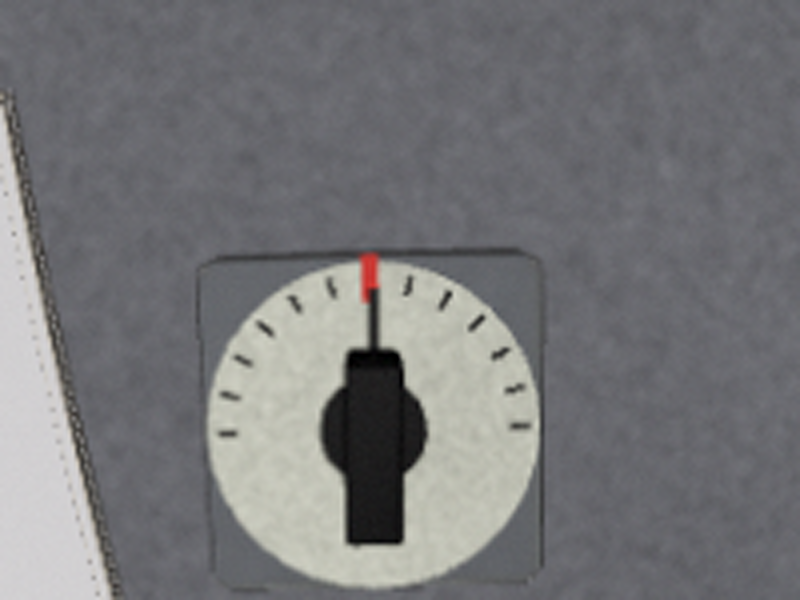

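The zero mark at (369,277) and the pointer tip (375,292) about the dial centre (374,429) put the pointer within roughly 2° (0.04 rad), which is inside tolerance. On to green.

```bash
python3 - <<'E'
from h import *
plan((450,-150,240,-45),(440,150,240,15),(435,300,240,75),(447,385,180,90))
E
```

```text
now [ 488.9 -447.3  232.8] [-179.34   -0.47 -101.39]
(450, -150, 240, -45) shift [-28.37   9.67  -1.06] turn [ -0.4  -0.8 -56.4] rows>= 7.0
(440, 150, 240, 15) shift [-21.92 -20.51  -0.  ] turn [ -0.   0. -60.] rows>= 7.0
(435, 300, 240, 75) shift [  3.4  -14.62  -0.  ] turn [  0.   0. -60.] rows>= 7.0
(447, 385, 180, 90) shift [ 8.52 -1.04  6.  ] turn [ -0.   0. -15.] rows>= 3.0
```

Request:
{"op": "apply_moves", "data": {"targets": [[[1,-28.4,9.7,-1.1,-0.4,-0.8,-56.4],[1,-28.4,9.7,-1.1,-0.4,-0.8,-56.4],[1,-28.4,9.7,-1.1,-0.4,-0.8,-56.4],[1,-28.4,9.7,-1.1,-0.4,-0.8,-56.4],[1,-28.4,9.7,-1.1,-0.4,-0.8,-56.4],[1,-28.4,9.7,-1.1,-0.4,-0.8,-56.4],[1,-28.4,9.7,-1.1,-0.4,-0.8,-56.4],[1,-28.4,9.7,-1.1,-0.4,-0.8,-56.4]]]}}

```text
clock: 8.4
eef_pos: [449.1, -148.3, 239.4]
tcp_rot: [3.141, 0.002, -0.782]
contact_force: [0.3, -0.6, 0.0]
opening: 1.001
```

Request:
{"op": "apply_moves", "data": {"targets": [[[1,-21.9,-20.5,0,0,0,-60],[1,-21.9,-20.5,0,0,0,-60],[1,-21.9,-20.5,0,0,0,-60],[1,-21.9,-20.5,0,0,0,-60],[1,-21.9,-20.5,0,0,0,-60],[1,-21.9,-20.5,0,0,0,-60],[1,-21.9,-20.5,0,0,0,-60],[1,-21.9,-20.5,0,0,0,-60]]]}}

```text
clock: 9.2
eef_pos: [437.9, 152.2, 238.7]
tcp_rot: [-3.14, 0.003, 0.268]
contact_force: [-0.6, 0.5, -1.1]
opening: 1.0
```

Request:
{"op": "apply_moves", "data": {"targets": [[[1,3.4,-14.6,0,0,0,-60],[1,3.4,-14.6,0,0,0,-60],[1,3.4,-14.6,0,0,0,-60],[1,3.4,-14.6,0,0,0,-60],[1,3.4,-14.6,0,0,0,-60],[1,3.4,-14.6,0,0,0,-60],[1,3.4,-14.6,0,0,0,-60],[1,3.4,-14.6,0,0,0,-60]]]}}

```text
clock: 10.0
eef_pos: [432.9, 300.3, 238.1]
tcp_rot: [-3.138, 0.002, 1.309]
contact_force: [-0.1, 0.4, 1.1]
opening: 1.0
```

Request:
{"op": "apply_moves", "data": {"targets": [[[1,8.5,-1,6,0,0,-15],[1,8.5,-1,6,0,0,-15],[1,8.5,-1,6,0,0,-15],[1,8.5,-1,6,0,0,-15],[1,8.5,-1,6,0,0,-15]]]}}

```text
clock: 10.5
eef_pos: [445.3, 383.7, 178.2]
tcp_rot: [-3.137, 0.001, 1.565]
contact_force: [0.2, 0.3, 0.3]
opening: 0.998
```

```bash
cat >> h.py <<'E'
def lids(n,z=56):
    f=grab(n); hsv=cv2.cvtColor(f['pixels'],cv2.COLOR_RGB2HSV).astype(int); H,S,V=[hsv[...,i] for i in range(3)]
    out=[]
    for nm,a,b in(('green',50,75),('blue',100,125)):
        k,l,st,c=cv2.connectedComponentsWithStats(((H>a)&(H<b)&(S>150)&(V>70)).astype(np.uint8))
        for i in range(1,k):
            if st[i,4]>60:
                p,ax,_=cv2.fitEllipse(cv2.convexHull(np.argwhere(l==i)[:,::-1].astype(np.int32)))
                print(n,nm,np.round(p,1),np.round(ax,1),st[i,4],onz(f,*p,z).round(1))
    return f
E
python3 - <<'E'
from h import *
lids('top'); f=lids('wrist'); save(f,'w3.png',sc=1.2); plan((447,385,180,90))
E
```

```text
top green [119.4 232.4] [17.4 18.5] 193 [447.1 389.4  56. ]
top blue [114.7 199.3] [17.3 18.5] 261 [549.7 407.2  56. ]
top blue [188.8 264.8] [24.1 34.8] 558 [341.7 181.3  56. ]
wrist green [258.9 178.8] [58.  59.6] 2466 [444.2 392.1  56. ]
wrist blue [75.9 86. ] [ 51.6 103.5] 3177 [347.1 210.9  56. ]
wrist blue [275.4 273.3] [44.7 53.3] 1882 [546.  409.9  56. ]
now [445.5 383.9 179. ] [-1.7981e+02  1.0000e-02  8.9770e+01]
(447, 385, 180, 90) shift [ 0.11  0.15 -0.1 ] turn [-0.2  0.  -0.2] rows>= 1.0
```

View pics/w3.png

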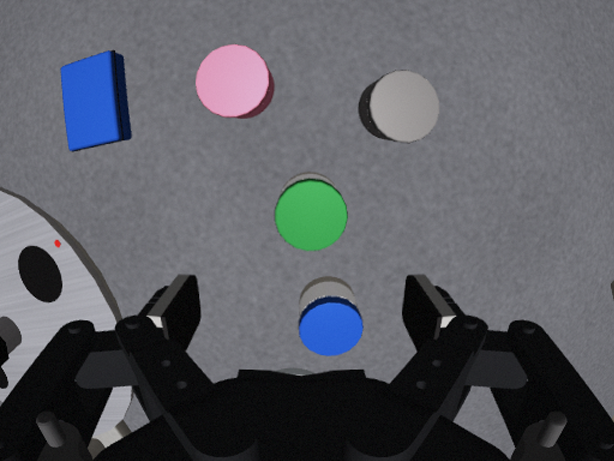

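Green lid is at (311,215) in the wrist view, between the look-alikes (pink (233,80), grey (404,106)) and blue (331,328), with room for the fingers. I'll grip at about (445,391).

Request:
{"op": "apply_moves", "data": {"targets": [[[1,0.7,0,4,0,0,0],[1,0.7,0,8,0,0,0],[1,0.7,0,12,0,0,0],[1,0.7,0,16.4,0,0,0],[1,0.7,0,16.4,0,0,0],[1,0.7,0,16.4,0,0,0]]]}}

```text
clock: 11.2
eef_pos: [445.3, 390.5, 16.0]
tcp_rot: [-3.138, 0.0, 1.565]
contact_force: [0.7, 0.1, 0.3]
opening: 1.001
```

Request:
{"op": "apply_moves", "data": {"targets": [[[-1,0,0,0,0,0,0],[-1,0,0,0,0,0,0],[-1,0,0,0,0,0,0],[-1,0,0,0,0,0,0],[-1,0,0,0,0,0,0],[-1,0,0,0,0,0,0]]], "newtons": 25}}

```text
clock: 11.8
eef_pos: [446.8, 391.6, 18.9]
tcp_rot: [-3.141, -0.002, 1.565]
contact_force: [-0.0, -2.4, 10.8]
opening: 0.658
```

Request:
{"op": "apply_moves", "data": {"targets": [[[-1,0,0,-3,0,0,0],[-1,0,0,-7,0,0,0],[-1,0,0,-11,0,0,0],[-1,0,0,-14,0,0,0],[-1,0,0,-14,0,0,0]]]}}

```text
clock: 12.3
eef_pos: [449.3, 393.3, 165.0]
tcp_rot: [3.135, -0.009, 1.565]
contact_force: [0.2, 0.1, -1.9]
opening: 0.658
```

```bash
python3 - <<'E'
from h import *
f=lids('wrist',95); lids('top'); plan((630,132,150,90),(630,132,56,90)); 
E
```

```text
wrist green [251.  262.7] [106.5 134.6] 11057 [507.1 394.6  95. ]
wrist blue [60.2 82.1] [ 54.2 101.7] 3257 [352.6 241.1  95. ]
top green [101.6 232.6] [ 8.  13.7] 72 [448.9 442.9  56. ]
top blue [114.6 199.4] [17.3 18.6] 262 [549.6 407.3  56. ]
top blue [188.7 264.9] [23.9 35.1] 558 [341.5 181.3  56. ]
now [447.2 391.6 160.4] [179.9   -0.24  89.66]
(630, 132, 150, 90) shift [-25.85  18.44   0.97] turn [ 0.1 -0.2 -0.3] rows>= 7.0
(630, 132, 56, 90) shift [ 0.  -0.   9.4] turn [0. 0. 0.] rows>= 2.0
```

Request:
{"op": "apply_moves", "data": {"targets": [[[-1,-3,2.2,0,0,0,0],[-1,-7,5,0,0,0,0],[-1,-11,7.8,0,0,0,0],[-1,-15,10.7,0,0,0,0],[-1,-19,13.6,0,0,0,0],[-1,-23,16.4,0,0,0,0],[-1,-25.9,18.4,0,0.1,-0.2,-0.3],[-1,-25.9,18.4,0,0.1,-0.2,-0.3]]]}}

```text
clock: 13.2
eef_pos: [631.0, 127.4, 157.9]
tcp_rot: [-3.14, 0.001, 1.566]
contact_force: [0.6, 1.1, -1.5]
opening: 0.659
```

Request:
{"op": "apply_moves", "data": {"targets": [[[-1,0,0,0,0,0,0],[-1,0,0,3,0,0,0],[-1,0,0,6,0,0,0],[-1,0,0,8,0,0,0],[-1,0,0,8,0,0,0]]]}}

```text
clock: 13.7
eef_pos: [627.3, 127.9, 74.2]
tcp_rot: [-3.133, 0.002, 1.568]
contact_force: [-1.0, -0.4, -2.9]
opening: 0.656
```

```bash
python3 - <<'E'
from h import *
plan((630.4,132,61,90)); print(r.sense()['contact_force'])
E
```

```text
now [627.3 127.9  74.2] [-1.7954e+02  1.3000e-01  8.9820e+01]
(630.4, 132, 61, 90) shift [0.42 0.32 1.32] turn [-0.5  0.1 -0.2] rows>= 1.0
[-0.99347543 -0.40411796 -2.93277505]
```

Request:
{"op": "apply_moves", "data": {"targets": [[[-1,0.4,0.3,0,-0.5,0,0],[-1,0.4,0.3,0.7,-0.5,0,0],[-1,0.4,0.3,1.4,-0.5,0,0],[-1,0.4,0.3,1.4,-0.5,0,0]]]}}

```text
clock: 14.1
eef_pos: [629.7, 131.9, 59.6]
tcp_rot: [-3.141, 0.002, 1.568]
contact_force: [-0.2, -0.2, -2.3]
opening: 0.655
```

Request:
{"op": "apply_moves", "data": {"targets": [[[1,0,0,0,0,0,0],[1,0,0,0,0,0,0],[1,0,0,0,0,0,0],[1,0,0,0,0,0,0],[1,0,0,0,0,0,0],[1,0,0,0,0,0,0]]]}}

```text
clock: 14.7
eef_pos: [629.8, 131.9, 59.8]
tcp_rot: [3.142, 0.002, 1.568]
contact_force: [0.4, -0.0, 0.4]
opening: 1.0
```

Request:
{"op": "apply_moves", "data": {"targets": [[[1,0,0,-4,0,0,0],[1,0,0,-8,0,0,0],[1,0,0,-12,0,0,0],[1,0,0,-12,0,0,0]]]}}

```text
clock: 15.1
eef_pos: [633.2, 132.9, 186.0]
tcp_rot: [3.132, 0.0, 1.568]
contact_force: [0.2, 0.7, -0.7]
opening: 1.001
```

```bash
python3 - <<'E'
from h import *
f=lids('wrist',96); lids('top',96); lids('top',56); plan((540,390,180,90),(546.5,408,180,90),(546.5,408,17,90)); 
E
```

```text
wrist green [249.3 181.3] [65.5 67.6] 3456 [627.1 132.5  96. ]
wrist blue [488.7 106.2] [30.5 47.6] 1153 [550.2 368.6  96. ]
top blue [114.6 199.4] [17.3 18.7] 263 [541.2 392.5  96. ]
top blue [114.6 199.4] [17.3 18.6] 263 [549.7 407.4  56. ]
now [629.4 132.1 179.4] [-1.7998e+02  1.4000e-01  8.9830e+01]
(540, 390, 180, 90) shift [25.77 -9.02 -0.12] turn [-0.   0.1 -0.2] rows>= 6.0
(546.5, 408, 180, 90) shift [1.8  0.65 0.  ] turn [0. 0. 0.] rows>= 1.0
(546.5, 408, 17, 90) shift [ 0.  -0.  16.3] turn [0. 0. 0.] rows>= 4.0
```

Request:
{"op": "apply_moves", "data": {"targets": [[[1,27.6,-8.4,0,0,0,0],[1,27.6,-8.4,0,0,0,0],[1,27.6,-8.4,0,0,0,0],[1,27.6,-8.4,0,0,0,0],[1,27.6,-8.4,0,0,0,0],[1,27.6,-8.4,0,0,0,0],[1,27.6,-8.4,0,0,0,0],[1,27.6,-8.4,0,0,0,0]]]}}

```text
clock: 16.05
eef_pos: [545.0, 408.4, 176.7]
tcp_rot: [-3.139, 0.005, 1.57]
contact_force: [-0.3, -0.4, 0.3]
opening: 1.001
```

```bash
python3 - <<'E'
from h import *
f=lids('wrist',56); lids('top',56);plan((546.5,409,17,90)); save(f,'w4.png',sc=1.2)
E
```

```text
wrist green [ 12.  259.9] [24.9 47.4] 884 [654.5  85.1  56. ]
wrist blue [50.2 19.7] [42.9 80.4] 1484 [369.7 198.6  56. ]
wrist blue [252.3 182. ] [59.5 60.4] 2819 [546.4 410.2  56. ]
top green [202.5 167.1] [17.1 17.9] 248 [640.8 135.3  56. ]
top blue [114.6 199.5] [17.1 18.7] 250 [549.2 407.3  56. ]
top blue [188.5 264.9] [25.5 33.7] 559 [341.6 181.9  56. ]
now [546.  407.  177.5] [-179.89    0.23   89.8 ]
(546.5, 409, 17, 90) shift [ 0.27  0.08 16.05] turn [-0.1  0.2 -0.2] rows>= 4.0
```

Request:
{"op": "apply_moves", "data": {"targets": [[[1,0.3,0,4,0,0,0],[1,0.3,0,8,0,0,0],[1,0.3,0,12,0,0,0],[1,0.3,0,15.9,0,0,0],[1,0.3,0,15.9,0,0,0],[1,0.3,0,15.9,0,0,0]]]}}

```text
clock: 16.75
eef_pos: [546.0, 408.0, 18.4]
tcp_rot: [-3.138, 0.005, 1.566]
contact_force: [1.3, -0.6, -0.6]
opening: 0.996
```

Request:
{"op": "apply_moves", "data": {"targets": [[[-1,0,0,0,0,0,0],[-1,0,0,0,0,0,0],[-1,0,0,0,0,0,0],[-1,0,0,0,0,0,0],[-1,0,0,0,0,0,0],[-1,0,0,0,0,0,0]]], "newtons": 25}}

```text
clock: 17.35
eef_pos: [547.5, 408.7, 21.1]
tcp_rot: [3.141, 0.003, 1.566]
contact_force: [0.4, -2.4, 6.8]
opening: 0.656
```

Request:
{"op": "apply_moves", "data": {"targets": [[[-1,0,0,-3,0,0,0],[-1,0,0,-7,0,0,0],[-1,0,0,-11,0,0,0],[-1,0,0,-14,0,0,0],[-1,0,0,-14,0,0,0],[-1,0,0,-14,0,0,0]]]}}

```text
clock: 17.95
eef_pos: [547.8, 409.5, 162.6]
tcp_rot: [3.139, 0.002, 1.566]
contact_force: [-0.3, -0.3, -1.5]
opening: 0.661
```

```bash
python3 - <<'E'
from h import *
lids('top',96); plan((513.8,103.6,160,90),(513.8,103.6,60,90)); 
E
```

```text
top green [202.5 167.1] [17.1 17.9] 248 [629.  130.6  96. ]
top blue [ 96.9 194.4] [ 9.2 14.2] 79 [558.7 445.7  96. ]
top blue [188.5 264.9] [25.5 33.7] 559 [341.  175.5  96. ]
now [547.1 408.9 161. ] [180.     0.19  89.73]
(513.8, 103.6, 160, 90) shift [-30.54  -3.19   0.21] turn [-0.   0.2 -0.3] rows>= 7.0
(513.8, 103.6, 60, 90) shift [ 0. -0. 10.] turn [0. 0. 0.] rows>= 2.0
```

Request:
{"op": "apply_moves", "data": {"targets": [[[-1,-4,-0.4,0,0,0,0],[-1,-8,-0.8,0,0,0,0],[-1,-13,-1.3,0,0,0,0],[-1,-18,-1.8,0,0,0,0],[-1,-23,-2.3,0,0,0,0],[-1,-27,-2.8,0,0,0,-0.3],[-1,-30.5,-3.2,0,0,0,-0.3],[-1,-30.5,-3.2,0,0,0,-0.3]]]}}

```text
clock: 18.8
eef_pos: [511.4, 100.3, 160.5]
tcp_rot: [-3.138, 0.005, 1.568]
contact_force: [0.4, 0.8, -2.0]
opening: 0.657
```

Request:
{"op": "apply_moves", "data": {"targets": [[[-1,0,0,0,0,0,0],[-1,0,0,3,0,0,0],[-1,0,0,6,0,0,0],[-1,0,0,8,0,0,0],[-1,0,0,8,0,0,0]]]}}

```text
clock: 19.3
eef_pos: [508.6, 100.4, 77.4]
tcp_rot: [-3.132, 0.006, 1.569]
contact_force: [0.7, -0.2, -1.4]
opening: 0.662
```

```bash
python3 - <<'E'
from h import *
plan((513.8,103.6,62,90)); print(r.sense()['contact_force'])
E
```

```text
now [508.6 100.4  77.4] [-179.42    0.35   89.92]
(513.8, 103.6, 62, 90) shift [0.33 0.53 1.53] turn [-0.6  0.4 -0.1] rows>= 1.0
[ 0.73013324 -0.15926994 -1.43254545]
```

Request:
{"op": "apply_moves", "data": {"targets": [[[-1,0.3,0.5,0,-0.6,0.4,0],[-1,0.3,0.6,0.8,-0.6,0.4,0],[-1,0.3,0.6,1.5,-0.6,0.4,0],[-1,0.3,0.6,1.5,-0.6,0.4,0]]]}}

```text
clock: 19.7
eef_pos: [514.1, 103.3, 61.8]
tcp_rot: [-3.141, -0.001, 1.57]
contact_force: [-0.3, 0.3, -1.4]
opening: 0.651
```

Request:
{"op": "apply_moves", "data": {"targets": [[[1,0,0,0,0,0,0],[1,0,0,0,0,0,0],[1,0,0,0,0,0,0],[1,0,0,0,0,0,0],[1,0,0,0,0,0,0],[1,0,0,0,0,0,0]]]}}

```text
clock: 20.3
eef_pos: [514.2, 103.3, 61.9]
tcp_rot: [-3.141, -0.001, 1.57]
contact_force: [0.4, 0.2, -0.4]
opening: 0.997
```

Request:
{"op": "apply_moves", "data": {"targets": [[[1,0,0,-4,0,0,0],[1,0,0,-8,0,0,0],[1,0,0,-12,0,0,0],[1,0,0,-12,0,0,0]]]}}

```text
clock: 20.7
eef_pos: [517.4, 103.8, 187.1]
tcp_rot: [3.133, -0.002, 1.57]
contact_force: [-0.0, -0.4, -0.6]
opening: 0.997
```

```bash
python3 - <<'E'
from h import *
lids('wrist',96); f=lids('top',96); lids('side',96); save(f,'top2.png',(160,70,310,250),3); plan((596.7,16.9,180,133.7),(596.7,16.9,76,133.7)); 
E
```

```text
wrist green [279.2 295.1] [42.  56.7] 1665 [625.5 132.3  96. ]
wrist blue [332.1  19.8] [59.7 81. ] 2402 [377.7 170.   96. ]
wrist blue [250.1 183.1] [66.  67.9] 3526 [513.1 104.3  96. ]
top blue [212.7 202.8] [10.9 20.6] 144 [517.6 102.2  96. ]
side green [286.8 147.8] [14.  18.1] 206 [627.4 128.1  96. ]
side blue [190.1 158.8] [18.7 33.3] 422 [346.2 124.2  96. ]
side blue [249.3 159.7] [16.4 18.8] 248 [513.2  97.3  96. ]
side blue [192.2 169.1] [ 3.3 30.6] 76 [350.2  84.6  96. ]
now [513.8 103.1 181.4] [-1.7997e+02 -3.0000e-02  8.9930e+01]
(596.7, 16.9, 180, 133.7) shift [-8.61  8.3   0.13] turn [ -0.   -0.  -43.8] rows>= 6.0
(596.7, 16.9, 76, 133.7) shift [-0.  -0.  10.4] turn [0. 0. 0.] rows>= 3.0
```

View pics/top2.png

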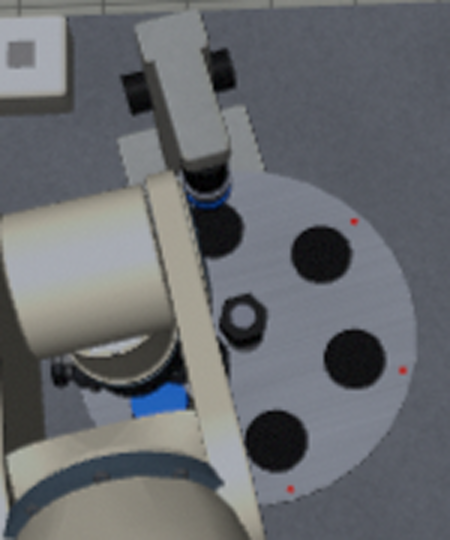

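The top view shows blue on pad 2 partly under the arm (lid at about (160,398) in the crop) and the hub hexagon at (243,320), with no flat direction readable. I'll move above the hub and check the hexagon with the wrist camera.

Request:
{"op": "apply_moves", "data": {"targets": [[[1,-8.6,8.3,0,0,0,-43.8],[1,-8.6,8.3,0,0,0,-43.8],[1,-8.6,8.3,0,0,0,-43.8],[1,-8.6,8.3,0,0,0,-43.8],[1,-8.6,8.3,0,0,0,-43.8],[1,-8.6,8.3,0,0,0,-43.8],[1,-8.6,8.3,0,0,0,-43.8],[1,-8.6,8.3,0,0,0,-43.8]]]}}

```text
clock: 21.65
eef_pos: [596.2, 17.2, 180.6]
tcp_rot: [-3.141, -0.002, 2.331]
contact_force: [0.6, -0.1, 1.0]
opening: 1.0
```

```bash
python3 - <<'E'
from h import *
f=lids('wrist',96); save(f,'w5.png',sc=1.5); plan((596.7,16.9,76,133.7)); print(r.sense()['qpos'].round(2))
E
```

```text
wrist green [313.5 292.2] [44.8 57.7] 1976 [627.3 130.7  96. ]
wrist blue [485.  123.9] [41.8 79.3] 2027 [391.5 137.2  96. ]
wrist blue [386.  189.7] [54.4 63.9] 2743 [514.8 102.5  96. ]
now [596.4  17.2 180.9] [-1.7997e+02 -7.0000e-02  1.3359e+02]
(596.7, 16.9, 76, 133.7) shift [-6.000e-02  1.000e-02  1.049e+01] turn [-0.  -0.1 -0.1] rows>= 3.0
[ 0.03  0.36  1.74  0.    1.04 -2.31]
```

View pics/w5.png

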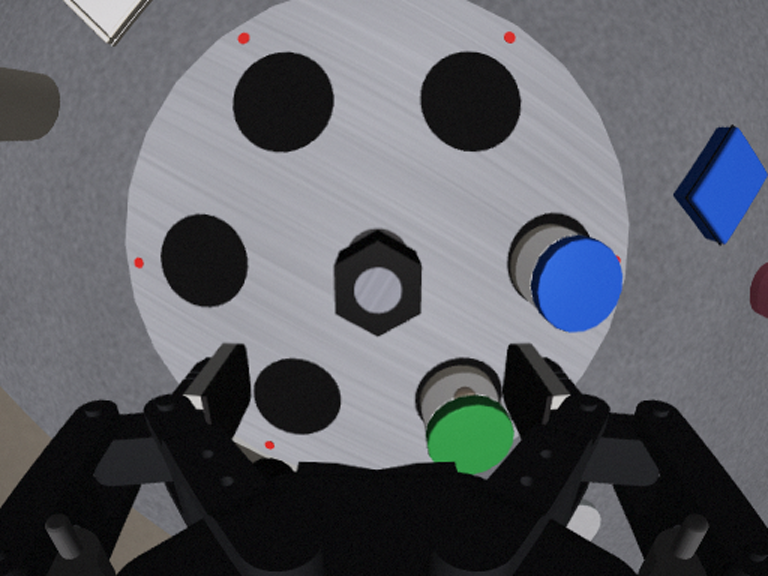

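The view shows the hexagon at (377,290) with its flats facing the tool x axis, blue on its pad at (578,284) and green on its pad at (470,434), with clearance for the fingers. Descend and grip.

Request:
{"op": "apply_moves", "data": {"targets": [[[1,0,0,3,0,0,0],[1,0,0,6,0,0,0],[1,0,0,8,0,0,0],[1,0,0,10,0,0,0],[1,0,0,10,0,0,0]]]}}

```text
clock: 22.2
eef_pos: [594.2, 17.4, 78.4]
tcp_rot: [-3.138, -0.004, 2.33]
contact_force: [-0.7, 0.2, 0.2]
opening: 0.998
```

Request:
{"op": "apply_moves", "data": {"targets": [[[-1,0,0,0,0,0,0],[-1,0,0,0,0,0,0],[-1,0,0,0,0,0,0],[-1,0,0,0,0,0,0],[-1,0,0,0,0,0,0],[-1,0,0,0,0,0,0],[-1,0,0,0,0,0,0]]], "newtons": 40}}

```text
clock: 22.9
eef_pos: [595.2, 17.2, 79.7]
tcp_rot: [-3.139, -0.003, 2.33]
contact_force: [-0.2, -3.0, 7.3]
opening: 0.509
```

```bash
python3 - <<'E'
from h import *
plan((596.7,16.9,80,133.7)); lids('wrist',96); s=r.sense();print(s['contact_force'],s['wrist_torque'])
E
```

```text
now [595.2  17.2  79.7] [-1.7986e+02 -1.5000e-01  1.3351e+02]
(596.7, 16.9, 80, 133.7) shift [-0.12  0.09 -0.03] turn [-0.1 -0.1 -0.2] rows>= 1.0
wrist blue [451.6 237.5] [64.4 97.2] 4849 [514.9 100.1  96. ]
[-0.74950322 -1.47052902  6.2324787 ] [-0.40231374 -0.05280853 -0.02163672]
```

Request:
{"op": "apply_moves", "data": {"targets": [[[-1,0,0,0,0,0,1],[-1,0,0,0,0,0,3],[-1,0,0,0,0,0,6],[-1,0,0,0,0,0,9],[-1,0,0,0,0,0,13],[-1,0,0,0,0,0,17],[-1,0,0,0,0,0,19],[-1,0,0,0,0,0,20]]]}}

```text
clock: 23.75
eef_pos: [595.3, 16.9, 79.7]
tcp_rot: [-3.139, -0.001, 1.98]
contact_force: [0.7, -2.4, -2.2]
opening: 0.506
```

Request:
{"op": "apply_moves", "data": {"targets": [[[-1,0,0,0,0,0,1],[-1,0,0,0,0,0,3],[-1,0,0,0,0,0,6],[-1,0,0,0,0,0,9],[-1,0,0,0,0,0,13],[-1,0,0,0,0,0,17],[-1,0,0,0,0,0,19],[-1,0,0,0,0,0,20]]]}}

```text
clock: 24.55
eef_pos: [595.4, 16.7, 79.7]
tcp_rot: [-3.139, -0.0, 1.629]
contact_force: [1.1, -4.1, -4.0]
opening: 0.506
```

Request:
{"op": "apply_moves", "data": {"targets": [[[-1,0,0,0,0,0,1],[-1,0,0,0,0,0,3],[-1,0,0,0,0,0,6],[-1,0,0,0,0,0,9],[-1,0,0,0,0,0,13],[-1,0,0,0,0,0,17],[-1,0,0,0,0,0,19],[-1,0,0,0,0,0,20]]]}}

```text
clock: 25.35
eef_pos: [595.4, 16.4, 79.7]
tcp_rot: [-3.139, 0.001, 1.278]
contact_force: [0.2, -4.4, -2.3]
opening: 0.506
```

```bash
python3 - <<'E'
from h import *
plan((596.7,16.9,80,73.7)); lids('side',96); f=lids('wrist',96);s=r.sense();print(s['clock'],s['contact_force'],s['wrist_torque'])
E
```

```text
now [595.4  16.4  79.7] [-1.7985e+02  7.0000e-02  7.3240e+01]
(596.7, 16.9, 80, 73.7) shift [ 0.08  0.11 -0.03] turn [-0.2  0.1 -0.5] rows>= 1.0
side green [320.8 167.8] [14.2 18.9] 214 [708.6  39.2  96. ]
side blue [190.1 158.8] [18.7 33.3] 422 [346.2 124.2  96. ]
side blue [192. 169.] [ 3.8 28.3] 77 [349.5  85.1  96. ]
wrist blue [451.8 237.2] [65.6 98.3] 4934 [626.1 126.7  96. ]
25.45 [-0.0138184  -5.25250753 -1.8840925 ] [ 0.05365263 -0.43451049  0.01483048]
```

Request:
{"op": "apply_moves", "data": {"targets": [[[-1,0,0,0,0,0,0],[-1,0,0,0,0,0,0],[-1,0,0,0,0,0,0],[-1,0,0,0,0,0,0],[-1,0,0,0,0,0,0],[-1,0,0,0,0,0,0],[-1,0,0,0,0,0,0],[-1,0,0,0,0,0,0]]]}}

```text
clock: 26.25
eef_pos: [595.4, 16.5, 79.7]
tcp_rot: [-3.139, 0.001, 1.279]
contact_force: [0.6, -4.8, -3.1]
opening: 0.506
```

Request:
{"op": "apply_moves", "data": {"targets": [[[-1,0,0,0,0,0,0],[-1,0,0,0,0,0,0],[-1,0,0,0,0,0,0],[-1,0,0,0,0,0,0],[-1,0,0,0,0,0,0],[-1,0,0,0,0,0,0],[-1,0,0,0,0,0,0],[-1,0,0,0,0,0,0]]]}}

```text
clock: 27.05
eef_pos: [595.4, 16.4, 79.7]
tcp_rot: [-3.139, 0.001, 1.279]
contact_force: [0.6, -5.0, -3.1]
opening: 0.507
```

```bash
python3 - <<'E'
from h import *
f=lids('side',96);plan((596.7,16.9,80,73.7)); save(f,'side2.png',(200,80,400,240),4)
E
```

```text
side green [320.8 167.8] [14.2 18.9] 214 [708.6  39.2  96. ]
side blue [190.1 158.8] [18.7 33.3] 422 [346.2 124.2  96. ]
side blue [192.2 169.1] [ 3.3 30.6] 76 [350.2  84.6  96. ]
now [595.4  16.4  79.7] [-1.7985e+02  6.0000e-02  7.3280e+01]
(596.7, 16.9, 80, 73.7) shift [ 0.08  0.11 -0.03] turn [-0.2  0.1 -0.4] rows>= 1.0
```

View pics/side2.png

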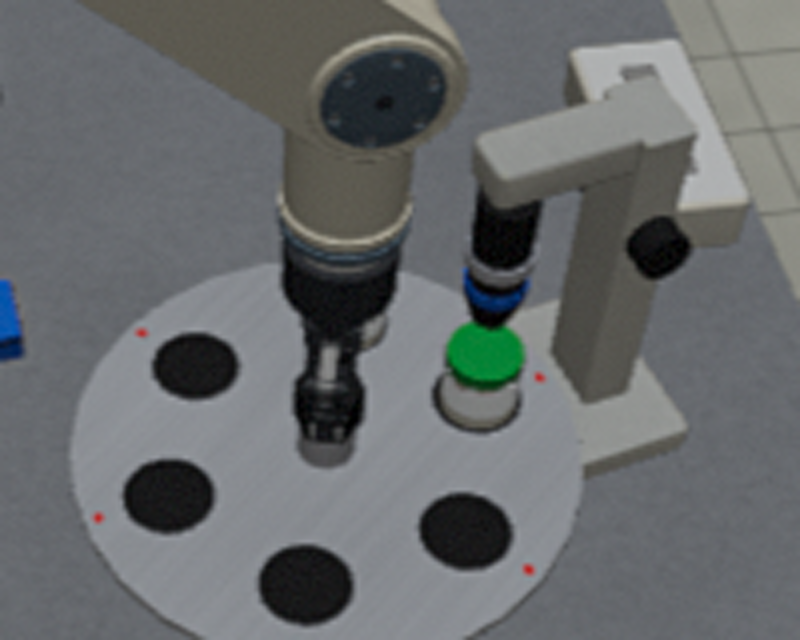

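The side view shows green (485,352) upright on its pad directly below the camera head. Now the next click, for blue.

Request:
{"op": "apply_moves", "data": {"targets": [[[-1,0,0,0,0,0,1],[-1,0,0,0,0,0,3],[-1,0,0,0,0,0,6],[-1,0,0,0,0,0,9],[-1,0,0,0,0,0,13],[-1,0,0,0,0,0,17],[-1,0,0,0,0,0,19],[-1,0,0,0,0,0,20]]]}}

```text
clock: 27.9
eef_pos: [595.3, 16.2, 79.7]
tcp_rot: [-3.14, 0.002, 0.928]
contact_force: [-1.3, -5.4, -2.0]
opening: 0.505
```

Request:
{"op": "apply_moves", "data": {"targets": [[[-1,0,0,0,0,0,1],[-1,0,0,0,0,0,3],[-1,0,0,0,0,0,6],[-1,0,0,0,0,0,9],[-1,0,0,0,0,0,13],[-1,0,0,0,0,0,17],[-1,0,0,0,0,0,19],[-1,0,0,0,0,0,20]]]}}

```text
clock: 28.7
eef_pos: [595.1, 16.0, 79.7]
tcp_rot: [-3.141, 0.003, 0.576]
contact_force: [-1.0, -5.0, -1.4]
opening: 0.507
```

Request:
{"op": "apply_moves", "data": {"targets": [[[-1,0,0,0,0,0,1],[-1,0,0,0,0,0,3],[-1,0,0,0,0,0,6],[-1,0,0,0,0,0,9],[-1,0,0,0,0,0,13],[-1,0,0,0,0,0,17],[-1,0,0,0,0,0,19],[-1,0,0,0,0,0,20]]]}}

```text
clock: 29.5
eef_pos: [594.9, 15.9, 79.7]
tcp_rot: [3.141, 0.003, 0.225]
contact_force: [-2.6, -4.2, -2.6]
opening: 0.509
```

Request:
{"op": "apply_moves", "data": {"targets": [[[-1,0,0,0,0,0,0],[-1,0,0,0,0,0,0],[-1,0,0,0,0,0,0],[-1,0,0,0,0,0,0],[-1,0,0,0,0,0,0],[-1,0,0,0,0,0,0],[-1,0,0,0,0,0,0],[-1,0,0,0,0,0,0]]]}}

```text
clock: 30.3
eef_pos: [594.9, 15.9, 79.7]
tcp_rot: [3.141, 0.003, 0.225]
contact_force: [-2.2, -3.6, -1.5]
opening: 0.511
```

Request:
{"op": "apply_moves", "data": {"targets": [[[-1,0,0,0,0,0,0],[-1,0,0,0,0,0,0],[-1,0,0,0,0,0,0],[-1,0,0,0,0,0,0],[-1,0,0,0,0,0,0],[-1,0,0,0,0,0,0],[-1,0,0,0,0,0,0],[-1,0,0,0,0,0,0]]]}}

```text
clock: 31.1
eef_pos: [594.9, 15.9, 79.7]
tcp_rot: [3.141, 0.003, 0.225]
contact_force: [-2.1, -3.9, -2.7]
opening: 0.508
```

```bash
python3 - <<'E'
from h import *
f=lids('side',96);plan((596.7,16.9,80,13.7)); save(f,'side3.png',(200,80,400,240),4)
E
```

```text
side green [317.5 201.7] [16.5 20.2] 267 [673.3 -75.6  96. ]
side blue [190.3 160.6] [24.9 31.3] 499 [346.6 117.2  96. ]
side blue [320.4 169.2] [16.4 19.4] 257 [706.4  34.4  96. ]
now [594.9  15.9  79.7] [179.97   0.2   12.92]
(596.7, 16.9, 80, 13.7) shift [ 0.2  -0.06 -0.03] turn [ 0.   0.2 -0.8] rows>= 1.0
```

View pics/side3.png

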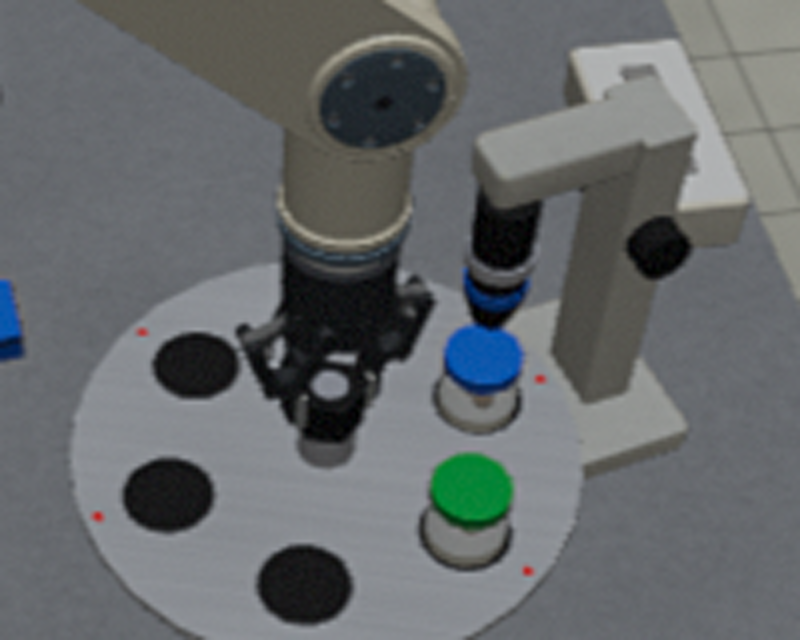

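Blue (482,358) stands centrally under the head and green (470,490) is one pad on; both are upright. I'll regrip and turn one more click so both pots can be reached.

Request:
{"op": "apply_moves", "data": {"targets": [[[1,0,0,0,0,0,0],[1,0,0,0,0,0,0],[1,0,0,0,0,0,0],[1,0,0,0,0,0,0],[1,0,0,0,0,0,0],[1,0,0,-4,0,0,0],[1,0,0,-8,0,0,0],[1,0,0,-8,0,0,0]]]}}

```text
clock: 31.95
eef_pos: [598.5, 16.1, 165.1]
tcp_rot: [3.139, -0.005, 0.225]
contact_force: [-0.3, -0.1, 0.3]
opening: 1.003
```

Request:
{"op": "apply_moves", "data": {"targets": [[[1,0,0,0,0,0,-60.5],[1,0,0,0,0,0,-60.5],[1,0,0,0,0,0,-60.5],[1,0,0,0,0,0,-60.5],[1,0,0,0,0,0,-60.5],[1,0,0,0,0,0,-60.5],[1,0,0,0,0,0,-60.5],[1,0,0,0,0,0,-60.5]]]}}

```text
clock: 32.75
eef_pos: [598.3, 16.1, 164.6]
tcp_rot: [3.137, -0.0, 1.284]
contact_force: [-0.0, -0.3, -0.3]
opening: 0.999
```

```bash
python3 - <<'E'
from h import *
plan((596.2,16.9,79,73.7)); lids('side',96)
E
```

```text
now [598.3  16.1 164.6] [ 1.7972e+02 -2.0000e-02  7.3550e+01]
(596.2, 16.9, 79, 73.7) shift [ 0.01 -0.26  8.56] turn [ 0.3 -0.  -0.1] rows>= 2.0
side green [317.5 201.7] [16.5 20.2] 267 [673.3 -75.6  96. ]
side blue [190.1 158.8] [18.7 33.3] 422 [346.2 124.2  96. ]
side blue [320.4 169.2] [16.4 19.4] 257 [706.4  34.4  96. ]
side blue [192. 169.] [ 3.8 28.3] 77 [349.5  85.1  96. ]
```

Request:
{"op": "apply_moves", "data": {"targets": [[[1,0,-0.2,3,0.3,0,0],[1,0,-0.2,6,0.3,0,0],[1,0,-0.2,8.5,0.3,0,0],[1,0,-0.2,8.5,0.3,0,0],[1,0,-0.2,8.5,0.3,0,0]]]}}

```text
clock: 33.3
eef_pos: [596.7, 16.6, 79.8]
tcp_rot: [-3.14, -0.0, 1.276]
contact_force: [-0.2, 0.4, 0.2]
opening: 0.996
```

Request:
{"op": "apply_moves", "data": {"targets": [[[-1,0,0,0,0,0,0],[-1,0,0,0,0,0,0],[-1,0,0,0,0,0,0],[-1,0,0,0,0,0,0],[-1,0,0,0,0,0,0],[-1,0,0,0,0,0,0],[-1,0,0,0,0,0,0]]]}}

```text
clock: 34.0
eef_pos: [597.2, 15.9, 81.2]
tcp_rot: [3.141, 0.001, 1.277]
contact_force: [-2.5, -3.2, 7.7]
opening: 0.508
```

Request:
{"op": "apply_moves", "data": {"targets": [[[-1,0,0,0,0,0,1],[-1,0,0,0,0,0,3],[-1,0,0,0,0,0,6],[-1,0,0,0,0,0,9],[-1,0,0,0,0,0,13],[-1,0,0,0,0,0,17],[-1,0,0,0,0,0,19],[-1,0,0,0,0,0,20]]]}}

```text
clock: 34.8
eef_pos: [596.8, 15.0, 81.2]
tcp_rot: [3.141, 0.002, 0.926]
contact_force: [-0.8, -5.3, -1.6]
opening: 0.504
```

Request:
{"op": "apply_moves", "data": {"targets": [[[-1,0,0,0,0,0,1],[-1,0,0,0,0,0,3],[-1,0,0,0,0,0,6],[-1,0,0,0,0,0,9],[-1,0,0,0,0,0,13],[-1,0,0,0,0,0,17],[-1,0,0,0,0,0,19],[-1,0,0,0,0,0,20]]]}}

```text
clock: 35.6
eef_pos: [596.1, 14.4, 81.3]
tcp_rot: [3.14, 0.003, 0.574]
contact_force: [-3.2, -5.0, -1.3]
opening: 0.507
```

Request:
{"op": "apply_moves", "data": {"targets": [[[-1,0,0,0,0,0,1],[-1,0,0,0,0,0,3],[-1,0,0,0,0,0,6],[-1,0,0,0,0,0,9],[-1,0,0,0,0,0,13],[-1,0,0,0,0,0,17],[-1,0,0,0,0,0,19],[-1,0,0,0,0,0,20]]]}}

```text
clock: 36.4
eef_pos: [595.2, 14.0, 81.2]
tcp_rot: [3.139, 0.004, 0.223]
contact_force: [-4.6, -3.9, -0.2]
opening: 0.508
```

Request:
{"op": "apply_moves", "data": {"targets": [[[1,0,0,0,0,0,0],[1,0,0,0,0,0,0],[1,0,0,0,0,0,0],[1,0,0,0,0,0,0],[1,0,0,0,0,0,0],[1,0,0,-4,0,0,0],[1,0,0,-8,0,0,0],[1,0,0,-10,0,0,0]]]}}

```text
clock: 37.2
eef_pos: [597.0, 14.4, 184.6]
tcp_rot: [3.138, -0.0, 0.223]
contact_force: [1.0, -0.0, 0.4]
opening: 1.001
```

```bash
python3 - <<'E'
from h import *
lids('side',96); lids('wrist',96); plan((563,-98,185,90)); 
E
```

```text
side green [275.6 214.7] [17.5 20.3] 289 [ 556.  -101.2   96. ]
side blue [190.3 160.6] [24.9 31.3] 498 [346.6 117.2  96. ]
side blue [316.2 202.2] [18.1 20.2] 297 [669.6 -76.5  96. ]
wrist green [184.9 286.2] [44.9 56. ] 1956 [557.6 -95.1  96. ]
wrist blue [70.2 -0.6] [28.  64.4] 485 [400.1 150.7  96. ]
wrist blue [425.6 209.1] [46.1 67.1] 265 [765.5  31.   96. ]
wrist blue [305.7 285.2] [47.3 58. ] 2124 [670.2 -67.9  96. ]
now [597.7  14.4 184.8] [ 1.798e+02 -1.300e-01  1.278e+01]
(563, -98, 185, 90) shift [-5.87 10.2  -0.  ] turn [  0.3   0.  -77.2] rows>= 9.0
```

Request:
{"op": "apply_moves", "data": {"targets": [[[1,-6,10,0,0.3,0,-60],[1,-6,10,0,0.3,0,-60],[1,-6,10,0,0.3,0,-60],[1,-6,10,0,0.3,0,-60],[1,-6,10,0,0.3,0,-60],[1,-6,10,0,0.3,0,-60],[1,-6,10,0,0.3,0,-60],[1,-6,10,0,0.3,0,-60]]]}}

```text
clock: 38.1
eef_pos: [560.7, -96.3, 183.8]
tcp_rot: [-3.139, -0.0, 1.273]
contact_force: [-0.1, 0.7, -0.7]
opening: 1.001
```

Request:
{"op": "apply_moves", "data": {"targets": [[[1,0,0,0,0,0,-17],[1,0,0,0,0,0,-17],[1,0,0,0,0,0,-17],[1,0,0,0,0,0,-17]]]}}

```text
clock: 38.5
eef_pos: [560.5, -96.2, 183.3]
tcp_rot: [-3.139, -0.001, 1.563]
contact_force: [0.5, 0.1, -0.6]
opening: 0.998
```

```bash
python3 - <<'E'
from h import *
lids('wrist',96); plan((559,-97,60,90)); 
E
```

```text
wrist green [248.6 185. ] [66.2 68.1] 3522 [555.7 -97.   96. ]
wrist blue [477.1  16.1] [32.8 63.4] 1108 [388.  125.2  96. ]
wrist blue [277.3 298.5] [42.8 58. ] 1578 [668.1 -70.8  96. ]
now [560.5 -96.2 183.4] [-1.7985e+02 -6.0000e-02  8.9610e+01]
(559, -97, 60, 90) shift [-0.09 -0.12 12.34] turn [-0.1 -0.1 -0.4] rows>= 3.0
```

Request:
{"op": "apply_moves", "data": {"targets": [[[1,-0.1,-0.2,4,0,0,0],[1,-0.1,-0.2,8,0,0,0],[1,-0.1,-0.2,11,0,0,0],[1,-0.1,-0.2,12.3,0,0,0],[1,-0.1,-0.2,12.3,0,0,0]]]}}

```text
clock: 39.05
eef_pos: [557.1, -96.9, 58.9]
tcp_rot: [-3.136, -0.002, 1.562]
contact_force: [0.2, 0.6, -0.0]
opening: 0.999
```

Request:
{"op": "apply_moves", "data": {"targets": [[[-1,0,0,0,0,0,0],[-1,0,0,0,0,0,0],[-1,0,0,0,0,0,0],[-1,0,0,0,0,0,0],[-1,0,0,0,0,0,0],[-1,0,0,0,0,0,0]]], "newtons": 25}}

```text
clock: 39.65
eef_pos: [558.4, -97.1, 60.5]
tcp_rot: [-3.139, -0.001, 1.561]
contact_force: [0.8, 0.5, 8.1]
opening: 0.656
```

Request:
{"op": "apply_moves", "data": {"targets": [[[-1,0,0,-3,0,0,0],[-1,0,0,-6,0,0,0],[-1,0,0,-9,0,0,0],[-1,0,0,-10,0,0,0],[-1,0,0,-10,0,0,0]]]}}

```text
clock: 40.15
eef_pos: [559.6, -97.4, 162.0]
tcp_rot: [3.141, -0.001, 1.561]
contact_force: [0.3, -0.1, -1.8]
opening: 0.656
```

```bash
python3 - <<'E'
from h import *
plan((423,-301,150,90)); 
E
```

```text
now [559.6 -97.4 162. ] [ 1.7997e+02 -3.0000e-02  8.9460e+01]
(423, -301, 150, 90) shift [-20.49 -13.47   1.18] turn [ 0.  -0.  -0.5] rows>= 5.0
```

Request:
{"op": "apply_moves", "data": {"targets": [[[-1,-3,-2,0,0,0,0],[-1,-7,-4.6,0,0,0,0],[-1,-11,-7.2,0,0,0,0],[-1,-15,-9.8,0,0,0,0],[-1,-18.5,-12.2,0.6,0,0,0],[-1,-20.5,-13.5,1.2,0,0,-0.5],[-1,-20.5,-13.5,1.2,0,0,-0.5],[-1,-20.5,-13.5,1.2,0,0,-0.5]]]}}

```text
clock: 40.95
eef_pos: [421.7, -300.8, 148.4]
tcp_rot: [-3.14, -0.002, 1.568]
contact_force: [1.0, -0.6, -1.6]
opening: 0.655
```

Request:
{"op": "apply_moves", "data": {"targets": [[[-1,0,0,3,0,0,0],[-1,0,0,6,0,0,0],[-1,0,0,9,0,0,0],[-1,0,0,10.5,0,0,0],[-1,0,0,10.5,0,0,0]]]}}

```text
clock: 41.45
eef_pos: [420.7, -298.3, 41.0]
tcp_rot: [-3.137, -0.005, 1.57]
contact_force: [0.4, 0.8, -2.3]
opening: 0.656
```

```bash
python3 - <<'E'
from h import *
plan((423,-301,27,90)); f=grab('side'); save(f,'side4.png',(190,230,350,384),4)
E
```

```text
now [ 420.7 -298.3   41. ] [-179.71   -0.3    89.93]
(423, -301, 27, 90) shift [-0.27  0.24  1.39] turn [-0.3 -0.3 -0.1] rows>= 1.0
```

View pics/side4.png

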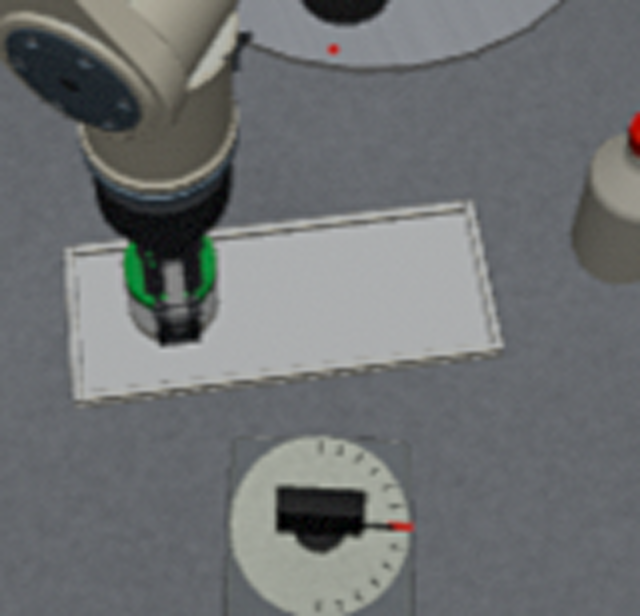

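Green is over the tray's left part, at (170,290), and the meter pointer is on the red mark at (400,526). Lower and release.

Request:
{"op": "apply_moves", "data": {"targets": [[[-1,-0.2,0.2,0.7,-0.3,-0.3,0],[-1,-0.2,0.2,1.4,-0.3,-0.3,0],[-1,-0.2,0.2,1.4,-0.3,-0.3,0],[-1,-0.2,0.2,1.4,-0.3,-0.3,0]]]}}

```text
clock: 41.9
eef_pos: [423.5, -301.0, 28.5]
tcp_rot: [3.14, 0.001, 1.57]
contact_force: [0.3, 0.1, -1.9]
opening: 0.66
```

Request:
{"op": "apply_moves", "data": {"targets": [[[1,0,0,0,0,0,0],[1,0,0,0,0,0,0],[1,0,0,0,0,0,0],[1,0,0,0,0,0,0],[1,0,0,0,0,0,0],[1,0,0,0,0,0,0]]]}}

```text
clock: 42.5
eef_pos: [423.5, -301.1, 28.6]
tcp_rot: [3.14, 0.001, 1.569]
contact_force: [-0.5, -1.0, 0.6]
opening: 0.999
```

Request:
{"op": "apply_moves", "data": {"targets": [[[1,0,0,-4,0,0,0],[1,0,0,-8,0,0,0],[1,0,0,-12,0,0,0],[1,0,0,-16,0,0,0],[1,0,0,-16,0,0,0]]]}}

```text
clock: 43.0
eef_pos: [425.7, -302.7, 193.8]
tcp_rot: [3.132, 0.007, 1.569]
contact_force: [0.9, -1.6, -0.0]
opening: 0.998
```

```bash
python3 - <<'E'
from h import *
lids('wrist',61);lids('top',96); plan((620,-110,185,90),(670,-70,185,90)); 
E
```

```text
wrist green [253.4 171.1] [56.2 57.1] 2493 [ 421.1 -300.2   61. ]
wrist blue [414.4 359.1] [20.7 25.9] 360 [720.6 -44.9  61. ]
top green [347.2 229.6] [16.7 18. ] 179 [ 420.4 -288.1   96. ]
top blue [268.  150.7] [17.3 18.1] 253 [672.3 -71.   96. ]
top blue [188.5 264.9] [25.5 33.7] 559 [341.  175.5  96. ]
now [ 423.5 -301.1  189.3] [1.7979e+02 1.5000e-01 8.9920e+01]
(620, -110, 185, 90) shift [19.14 19.62  0.45] turn [ 0.2  0.2 -0.1] rows>= 6.0
(670, -70, 185, 90) shift [4. 5. 0.] turn [0. 0. 0.] rows>= 2.0
```

Request:
{"op": "apply_moves", "data": {"targets": [[[1,19.1,19.6,0.4,0,0,0],[1,19.1,19.6,0.4,0,0,0],[1,19.1,19.6,0.4,0,0,0],[1,19.1,19.6,0.4,0,0,0],[1,19.1,19.6,0.4,0,0,0],[1,19.1,19.6,0.4,0,0,0],[1,19.1,19.6,0.4,0,0,0],[1,23,24.5,0.4,0,0,0]]]}}

```text
clock: 43.9
eef_pos: [654.7, -81.3, 182.9]
tcp_rot: [-3.138, 0.004, 1.568]
contact_force: [0.4, -0.6, 1.3]
opening: 1.0
```

Request:
{"op": "apply_moves", "data": {"targets": [[[1,0,0,0,0,0,0],[1,0,0,0,0,0,0]]]}}

```text
clock: 44.1
eef_pos: [653.2, -81.4, 180.7]
tcp_rot: [-3.134, 0.003, 1.568]
contact_force: [0.0, -0.1, -0.1]
opening: 1.003
```

```bash
python3 - <<'E'
from h import *
lids('wrist',96); plan((670.5,-70,60,90)); 
E
```

```text
wrist blue [263.4 211.7] [64.1 67.6] 3408 [669.9 -70.6  96. ]
now [653.  -81.9 181.1] [-179.59    0.2    89.82]
(670.5, -70, 60, 90) shift [ 1.23  1.83 12.09] turn [-0.4  0.2 -0.2] rows>= 3.0
```

Request:
{"op": "apply_moves", "data": {"targets": [[[1,1.1,1.7,0,-0.4,0.2,0],[1,1.1,1.8,0,-0.4,0.2,0],[1,1.1,1.8,4,-0.4,0.2,0],[1,1.1,1.8,8,-0.4,0.2,0],[1,1.1,1.8,11,-0.4,0.2,0],[1,1.1,1.9,12.1,-0.4,0.2,0],[1,1.1,1.9,12.1,-0.4,0.2,0]]]}}

```text
clock: 44.85
eef_pos: [670.2, -71.6, 58.6]
tcp_rot: [-3.139, -0.0, 1.567]
contact_force: [0.2, 0.0, 0.2]
opening: 0.999
```

Request:
{"op": "apply_moves", "data": {"targets": [[[-1,0,0,0,0,0,0],[-1,0,0,0,0,0,0],[-1,0,0,0,0,0,0],[-1,0,0,0,0,0,0],[-1,0,0,0,0,0,0],[-1,0,0,0,0,0,0]]], "newtons": 25}}

```text
clock: 45.45
eef_pos: [671.4, -71.7, 60.5]
tcp_rot: [3.141, 0.0, 1.568]
contact_force: [-1.7, 1.0, 5.9]
opening: 0.656
```

Request:
{"op": "apply_moves", "data": {"targets": [[[-1,0,0,-3,0,0,0],[-1,0,0,-6,0,0,0],[-1,0,0,-9,0,0,0],[-1,0,0,-10,0,0,0],[-1,0,0,-10,0,0,0]]]}}

```text
clock: 45.95
eef_pos: [672.4, -71.8, 162.3]
tcp_rot: [3.138, 0.001, 1.568]
contact_force: [0.6, 0.2, -2.5]
opening: 0.654
```

```bash
python3 - <<'E'
from h import *
plan((545,-303,150,90)); lids('top',61)
E
```

```text
now [672.4 -71.8 162.3] [1.798e+02 3.000e-02 8.982e+01]
(545, -303, 150, 90) shift [-23.16 -12.67   1.2 ] turn [ 0.2  0.  -0.2] rows>= 6.0
top green [351.3 228.7] [ 9.4 17.2] 121 [ 425.6 -311.2   61. ]
```

Request:
{"op": "apply_moves", "data": {"targets": [[[-1,-3,-1.6,0,0,0,0],[-1,-7,-3.8,0,0,0,0],[-1,-11.5,-6.3,0,0,0,0],[-1,-16,-8.7,0,0,0,0],[-1,-20.5,-11.2,0.6,0,0,0],[-1,-23.1,-12.6,1.2,0.2,0,0],[-1,-23.1,-12.6,1.2,0.2,0,0],[-1,-23.1,-12.6,1.2,0.2,0,0]]]}}

```text
clock: 46.8
eef_pos: [543.4, -302.2, 146.6]
tcp_rot: [-3.137, -0.001, 1.566]
contact_force: [0.9, 0.9, -1.5]
opening: 0.657
```

Request:
{"op": "apply_moves", "data": {"targets": [[[-1,0,0,3,0,0,0],[-1,0,0,6,0,0,0],[-1,0,0,9,0,0,0],[-1,0,0,10.5,0,0,0],[-1,0,0,10.5,0,0,0]]]}}

```text
clock: 47.3
eef_pos: [541.9, -300.1, 39.1]
tcp_rot: [-3.133, -0.004, 1.567]
contact_force: [-1.0, 0.4, -0.8]
opening: 0.659
```

```bash
python3 - <<'E'
from h import *
plan((545,-303,27,90)); lids('side',61)
E
```

```text
now [ 541.9 -300.1   39.1] [-179.49   -0.22   89.77]
(545, -303, 27, 90) shift [-0.29  0.32  1.21] turn [-0.5 -0.2 -0.2] rows>= 1.0
side green [233.5 299.4] [21.6 22.5] 391 [ 422.2 -304.    61. ]
side blue [182.2 161.6] [13.5 18.1] 174 [320.4 148.3  61. ]
side blue [276.3 291.8] [ 7.5 19.4] 100 [ 525.9 -299.3   61. ]
```

Request:
{"op": "apply_moves", "data": {"targets": [[[-1,-0.3,0.3,0.6,-0.5,-0.2,0],[-1,-0.3,0.3,1.2,-0.5,-0.2,0],[-1,-0.3,0.3,1.2,-0.5,-0.2,0],[-1,-0.3,0.3,1.2,-0.5,-0.2,0]]]}}

```text
clock: 47.75
eef_pos: [545.9, -304.0, 29.2]
tcp_rot: [3.139, 0.001, 1.567]
contact_force: [0.5, 0.2, -1.0]
opening: 0.658
```

Request:
{"op": "apply_moves", "data": {"targets": [[[1,0,0,0,0,0,0],[1,0,0,0,0,0,0],[1,0,0,0,0,0,0],[1,0,0,0,0,0,0],[1,0,0,0,0,0,0],[1,0,0,0,0,0,0]]]}}

```text
clock: 48.35
eef_pos: [545.9, -304.0, 29.2]
tcp_rot: [3.139, 0.001, 1.567]
contact_force: [0.6, 0.4, 0.2]
opening: 0.997
```

Request:
{"op": "apply_moves", "data": {"targets": [[[1,0,0,-4,0,0,0],[1,0,0,-8,0,0,0],[1,0,0,-12,0,0,0],[1,0,0,-16,0,0,0],[1,0,0,-18,0,0,0],[1,0,0,-18,0,0,0]]]}}

```text
clock: 48.95
eef_pos: [547.2, -304.8, 213.0]
tcp_rot: [3.134, 0.004, 1.566]
contact_force: [1.0, -0.6, 0.8]
opening: 0.997
```

Request:
{"op": "apply_moves", "data": {"targets": [[[1,20,-10,0,0,0,0],[1,20,-10,0,0,0,0],[1,20,-10,0,0,0,0],[1,20,-10,0,0,0,0],[1,20,-10,0,0,0,0],[1,20,-10,0,0,0,0],[1,20,-10,0,0,0,0]]]}}

```text
clock: 49.65
eef_pos: [448.0, -104.2, 210.9]
tcp_rot: [3.134, 0.004, 1.568]
contact_force: [1.1, -0.3, -0.8]
opening: 0.999
```

```bash
python3 - <<'E'
from h import *
f=lids('side',61); save(f,'side5.png',sc=1.5); lids('top',61); plan()
E
```

```text
side green [233.5 299.5] [21.6 22.3] 389 [ 422.1 -304.3   61. ]
side blue [190.3 160.6] [24.9 31.3] 500 [344.3 148.7  61. ]
side blue [284.9 293.9] [22.  22.6] 398 [ 545.3 -307.6   61. ]
top blue [188.5 265.1] [22.8 36.4] 557 [340.8 181.2  61. ]
now [ 448.5 -105.1  211.1] [179.56   0.25  89.74]
```

View pics/side5.png

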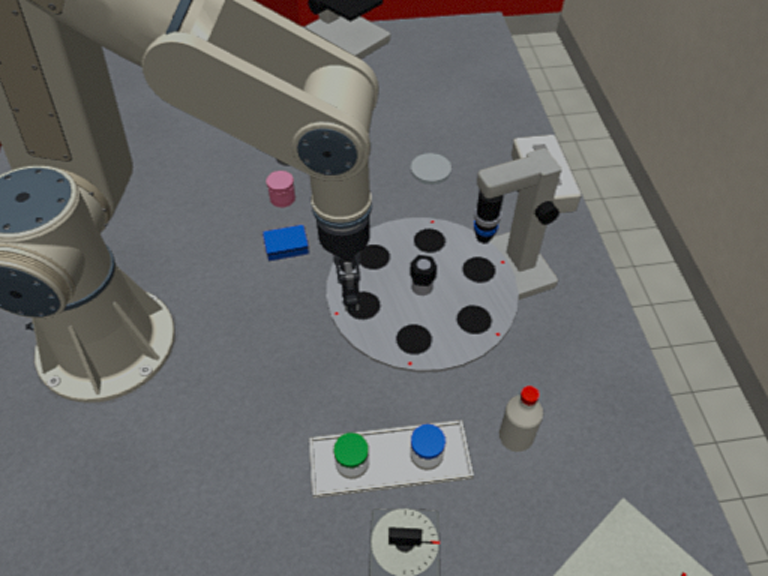

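The side view shows both pots upright in the tray (green at (351,452), blue at (428,445)). The meter pointer is on the mark at (433,542), and the bottle, dish and box are in place. Handing in.

```bash
python3 -c "
from rig import r
print(r.sign_off(), r.sense()['clock'])"
```

```text
the job is handed in; nothing more can be done
the job is handed in; nothing more can be done
```

The job is done and handed in at about 50 s of the 210 s allowed; the hand-in reports no verdict.

- **Meter:** I zeroed it first. The close crop showed the pointer about 2° (0.04 rad) off the red mark, inside the 0.08 limit. I did not correct it further, and later views still showed it on the mark.
- **Pots present:** I found only green and blue today, so I skipped yellow and red. I did not touch the grey and pink look-alikes.
- **Viewing:** I set green on pad 1 and blue on pad 2 and turned the table 60° clockwise at a time, holding the hub. Each pot stood still under the camera head for about 1.6 s, green first. The side camera put green about 8 mm and blue about 13 mm from the lens axis, against a limit of 18 mm. Other views suggest the side camera reads a few millimetres too far out.
- **Last checks:** Both pots stood upright and let go in the tray, roughly 60 mm either side of its centre along its length and within about 10 mm across. The wash bottle, dish and slide box were where they started. The arm was clear of everything and its contact force read about zero.

The final top view did not show the tray because the arm blocked it, so the end check of the pots rests on the side camera and the release positions.

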